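# Refit the lens of the seal carver's stand magnifier

### The arm

A 7-joint arm with a two-finger parallel gripper is mounted at the origin on the work surface. World frame = base frame: x ahead of the robot, y to its left, z up, the work surface at z = 0. Lengths are in m, angles in rad, forces in N, time in s.
With the tool pointing down it reaches from about 0.35 to 0.9 m from the base axis. Payload 19.9 kg.
Tool frame: the origin (TCP) lies on the centre line of the jaws, within the pads' length; the fingertips stand 17 mm ahead of it and the grasp point (between the pads) lies 2 mm behind it; z points along the fingers, y is the line along which they close (so a half turn about z gives the same grasp; the last joint's range is limited). The gripper opens to 85 mm and grips with 20 to 120 N. Pads are 22 mm wide; open, the fingers measure 114 mm over their backs; the gripper's body (76 mm by 85 mm) begins 54 mm behind the grasp point. The pads swing forward as they close: fully open they stand 13 mm farther back than shut.
Start: joints at [-1.349, 0.417, -0.01, 1.614, 0.005, 1.111, -0.053], TCP at [0.163, 0.603, 0.21] pointing down, gripper open.
Joint ranges: [-2.81, 2.81], [-0.39, 2.02], [-1.27, 1.25], [0.06, 2.57], [-1.19, 4.33], [0.19, 2], [-2.82, 2.82]. Speed limits (rad/s): [1.89, 1.89, 2.39, 2.39, 3.01, 3.01, 3.01].

### API

Orientations are given as a rotation vector (axis times angle).
In Python, from plant import robot, viewer gives the robot as it stands.
- The arm moves only by the tool step_arm, never from a script. Its argument "motion" is a list that holds one entry, the list of rows, each a list of 5 numbers: the shift along the tool's x, y, z in mm, then the turn about the tool's z in degrees, then the opening, from -1 (shut) to 1 (fully open). In form: [[[x, y, z, roll, claw], ...]]. A call has 1 to 5 rows; each row shifts and turns the commanded pose from where the row before left it, along the tool's axes as they then stand; what a row does not reach is not made up. A row lasts 1/8 s, in which the tool goes at most 62.5 mm and 10.7 degrees, less where a joint would pass 70% of its speed; a pose out of reach is approached as far as the arm can. A call is refused whole if a number of a shift passes 62.5 or a number of a turn 10.7, either way. A call with a gripper value outside its range is refused whole. The fingers move at their own pace and stop on an object; "squeeze" is the grip in N (left out, the last holds). Time passes only in rows, so rows that do not move let the fingers close. It gives the time, the measured TCP pose, the force, the opening and the grip force at its end, in the units of the state.
- robot.get_state(): the state, without advancing time (a new reading comes with each control period).
- viewer.camera(name): name is "side" or "top"; returns a dict with "frame" (400x640x3 uint8, blue, green, red), "fovy" (degrees; the focal length in pixels is half the picture's height over the tangent of half this angle, whatever the lens; pixels are square), "cx", "cy" (the principal point, pixels), "dist_coeffs" ([k1, k2, p1, p2, k3] as OpenCV has them; the pictures are not rectified), "R" (3x3) and "t" (3): a world point X has camera coordinates R X + t. Camera axes: x right, y down, z forward; pixel columns grow to the right and rows downward; lengths in m; the calibration is good to about 2 mm. A picture is of the moment at which its call begins. There is no depth.
- robot.job_done(): hands the job in; it is judged then, once.
The state is a dict: "clock": time; "joint_pos": joint angles; "qd": joint speeds; "effort": joint torques, N m; "tcp_pos": TCP position; "tool_rot": TCP orientation; "ft_force": force on the tool from outside, world axes, zero at the start; "moment": the same for the moment, N m; "grip_width": finger opening in m; "grip_force": force on a finger pad.
Only numpy, scipy, OpenCV 4.12 (cv2) and the standard library are available. Lean on these libraries where they do the work, as an engineer would, in place of code of your own. Each camera call takes 0.05 s, during which the arm holds its last target. There are 200 camera calls.

### The job

The stand magnifier has been taken apart for cleaning. Drop the glass lens, domed side up, into the open cell on top of the stand so that it lies flat on its seat, let go of it, then set the brass retaining ring over it and screw it down clockwise until it is snug: it must press firmly on the glass, but fingertip tight only, never forced. Leave the seals, the seal paste jar, the brush rest and the slate in its clip where they are.

Things in the scene. Friction and masses are not known exactly. Their poses are not given: they have to be found in the camera images.
- loupe: Black stand magnifier, fixed to the plank. Iron foot (100 mm diameter, 9 mm high), three steel legs, and on them the upright barrel with the lens cell, open at the top, rim 82 mm above the plank. The barrel's neck has 47 mm outer diameter down to 15.5 mm under the rim, then a 58 mm collar, and from 23 mm under the rim a 78 mm skirt. Origin: centre of the foot's underside; z up, the barrel's axis.
- cell_rim (a point): Centre of the cell's top rim, on the barrel's axis; axes as the stand's. Bore 41.8 mm in diameter, its mouth chamfered to 44 mm. In the bore the lens rests on a sprung washer (33 mm hole, 30 N per mm of give) whose top lies 4.8 to 7.2 mm under the rim: set by the owner, not reported, so the ring comes snug at an unknown height.
- thread_start (a point): Where one of three equal thread ribs round the neck begins, at the rim, 25 mm from the axis along the stand's x (the others 120 and 240 degrees on). Ribs 2 mm thick, out to 53 mm diameter, top flush with the rim at the start; each runs 144 degrees clockwise seen from above, dropping 3.34 mm per radian, the next rib 7 mm above or below: right-hand thread with about 2 mm play.
- thread_mark (a point): Red mark on the skirt 34 mm from the axis, 24 mm under the rim, straight below that thread start (one such mark under each of the three). Set the ring down with its dots 10 to 30 degrees anticlockwise of the marks: it rests on the ribs with its lower edge about 6 mm under the rim; clockwise turning leads its lugs under the rib starts and draws it down.
- lens: Round plano-convex glass lens with blackened edge, 40 mm diameter, 34 g, lying flat side down in the red tray. Edge 8 mm high (1 mm bevel at the foot), then a flat rim from 20 to 15.5 mm radius and a clear dome within, 13.1 mm high in all. Origin: centre of the flat underside; z up. Gripped by the upper 4 mm of its edge, its lower part can enter the bore with the fingertips above the rim.
- ring: Knurled brass retaining ring, 62 mm outer diameter, 13.3 mm high, 110 g, lying open side down in the black tray. Opening in its top 34 mm; skirt 54.6 mm inside (57 mm at its bevelled lower edge). The underside of the top, 10.3 mm above the lower edge, presses on the lens's flat rim. Three red dots on top, each over a lug. Origin: centre of the lower edge; z up, x towards one lug.
- ring_top (a point): Centre of the ring's top face, 13.3 mm above its lower edge. Screwed down, it first meets the glass 0.5 to 1.4 rad after its lugs have passed the thread starts; from there the press on the glass grows by about 100 N per rad of turn. Snug is 3 to 30 N on the glass. While it turns it resists with about 0.03 N m per N of press; this fades soon after it stops.
- lug (a point): One of the three inward lugs in the ring's skirt, on the ring's x axis (the others 120 and 240 degrees on): round pins 3 mm thick, 1.9 mm above the lower edge, reaching in to 24.3 mm from the axis.
- tray_red: Red lacquer tray, 200 x 240 x 28 mm with 6 mm walls and a 6 mm floor, does not move; holds the lens and the three stone seals. Origin: centre of its underside; the 240 mm side lies along its y; the lens lies in its -y half.
- tray_black: Black lacquer tray of the same size, fixed; holds the retaining ring (in its -y half) and the seal paste jar. Origin: centre of its underside.
- jar: Round blue ceramic seal paste jar with lid, 63 mm diameter, 37 mm high, in the black tray. Leave it alone. Origin: centre of its underside.
- seal_a: Brown stone seal, 24 x 24 x 46 mm, upright in the red tray. Leave it alone. Origin: centre of its underside.
- seal_b: Pale stone seal, 26 x 26 x 40 mm, upright in the red tray. Leave it alone. Origin: centre of its underside.
- seal_c: Green stone seal, 22 x 22 x 50 mm, upright in the red tray. Leave it alone. Origin: centre of its underside.
- brush_rest: Dark teal hard silicone brush rest, 24 x 84 x 26 mm, on the plank between robot and stand. Leave it alone. Origin: centre of its underside, long side along y.
- slate_clip: Slate tile (7 x 80 x 62 mm) standing in a stainless steel spring clip, 74 mm high in all, on the plank beyond the stand. Leave it alone. Origin: centre of the clip's underside.
Not all that is in view belongs to the job. There is more than one size of the ring; the one meant has the size given above.

How it is judged:
By the outcome, as a careful person would: the job done as asked, in the order asked, and still so for the second after the job is handed in, with the robot touching nothing.
It also fails if it takes over 72 s, if anything falls off the work surface, if the arm or the gripper's body presses on something with over 40 N, if the wrist force passes 120 N, or if a joint passes its speed limit or range.

## Working session

There is one attempt and no reset: what is moved stays moved. The work goes in short steps, Python scripts to look and compute and a tool call to move; the robot and the scene stay as the last step left them, time stands still between calls to the robot, and variables do not carry over. Pictures are saved under pics/ and viewed, at most 10 in all, crops included, and the job is handed in when it is done.

Besides the shell and the picture viewer there is one more tool, called after "Emit:" by a JSON object that holds its "op" and its "data", one argument or row to a line. step_arm: Moves the arm, as the interface text tells. Its arguments: {"type":"object","properties":{"motion":{"type":"array","items":{"type":"array","items":{"type":"array","items":{"type":"number"}}}},"squeeze":{"type":"number"}},"required":["motion"]}

```bash
mkdir -p pics; cat > h.py <<'E'
import numpy as np, cv2, pickle
from plant import robot, viewer
def grab(n):
    c=viewer.camera(n); pickle.dump(c,open(f'{n}.pkl','wb')); return c
def load(n): return pickle.load(open(f'{n}.pkl','rb'))
def K(c):
    f=c['frame'].shape[0]/2/np.tan(np.radians(c['fovy'])/2)
    return np.array([[f,0,c['cx']],[0,f,c['cy']],[0,0,1.]])
def proj(c,X):
    r,_=cv2.Rodrigues(np.array(c['R'],float))
    return cv2.projectPoints(np.array(X,float).reshape(-1,3),r,np.array(c['t'],float),K(c),np.array(c['dist_coeffs'],float))[0].reshape(-1,2)
def back(c,uv,z):
    p=cv2.undistortPoints(np.array(uv,float).reshape(-1,1,2),K(c),np.array(c['dist_coeffs'],float)).reshape(-1,2)
    R=np.array(c['R']);t=np.array(c['t']); C=-R.T@t
    d=np.c_[p,np.ones(len(p))]@R
    return C+d*((z-C[2])/d[:,2])[:,None]
E
python3 - <<'E'
from h import *
for n in('top','side'):
    c=grab(n); cv2.imwrite(f'pics/{n}0.png',c['frame'])
    R=np.array(c['R']);print(n,-R.T@np.array(c['t']),R.round(2).tolist(),c['fovy'])
print(robot.get_state())
E
```

```text
top [0.48141308 0.01598114 0.90369401] [[-0.02, -1.0, 0.01], [-1.0, 0.02, -0.09], [0.09, -0.01, -1.0]] 57.97448410415406
side [ 0.10085018 -0.5715048   0.59045571] [[0.79, -0.61, 0.02], [-0.34, -0.46, -0.82], [0.51, 0.65, -0.57]] 53.52091481493947
{'clock': 0.1, 'joint_pos': array([-1.34854326,  0.41793346, -0.01032834,  1.61414676,  0.00470654,
        1.11070639, -0.05295566]), 'qd': array([ 0.00022604, -0.00041223,  0.00128187, -0.0002012 ,  0.00087038,
       -0.00082295, -0.00105362]), 'effort': array([ 1.56925402e-03, -8.65833163e+01,  6.80700671e-01, -4.35639882e+01,
        1.92611892e-02,  4.96477369e-03,  9.23147263e-05]), 'tcp_pos': array([0.16284615, 0.60304044, 0.20979698]), 'tool_rot': array([-4.12970999e-01, -3.11426062e+00,  1.83458144e-03]), 'ft_force': array([-0.8890172 ,  0.31346825, -0.64794575]), 'moment': array([-0.02615429,  0.01090581, -0.01944239]), 'grip_force': 0.0, 'grip_width': 0.08530052400385381}
```

View pics/top0.png

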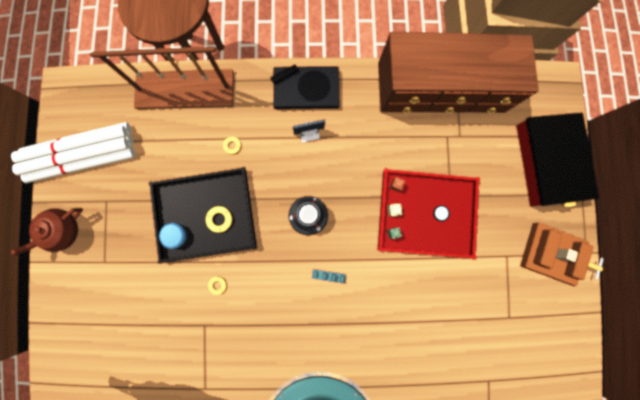

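View pics/side0.png

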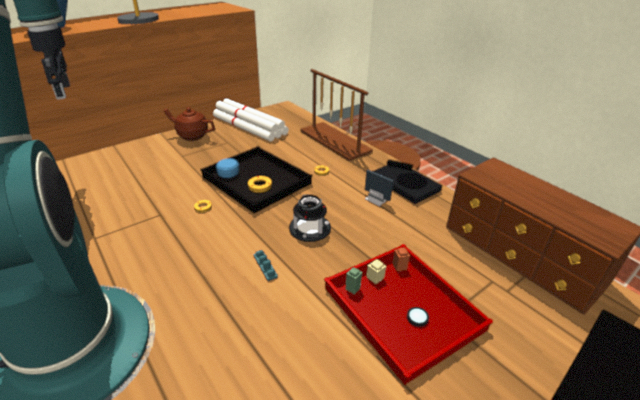

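The top view shows three yellow rings: A at (218,219) in the black tray, B at (232,145) and C at (217,286) on the plank. A looks larger and lies in the black tray, as the description says. The lens is at (441,213), the stand at (308,215), the seals at (397,184), (396,210) and (396,233), and the jar at (172,236). I'll measure the sizes and check in one enlarged montage.

```bash
python3 - <<'E'
from h import *
c=load('top');s=load('side')
def crop(im,u,v,r,px=266): return cv2.resize(im[v-r:v+r,u-r:u+r],(px,px),interpolation=cv2.INTER_CUBIC)
a=np.hstack([crop(c['frame'],308,215,24),crop(c['frame'],218,219,24),crop(c['frame'],441,213,24)])
b=np.hstack([crop(s['frame'],310,215,32),crop(s['frame'],260,184,24),crop(s['frame'],418,317,24)])
cv2.imwrite('pics/m1.png',np.vstack([a,b]))
hsv=cv2.cvtColor(c['frame'],cv2.COLOR_BGR2HSV)
def circ(cam,u,v,r,lo,hi,z,name):
    h=cv2.cvtColor(cam['frame'],cv2.COLOR_BGR2HSV)
    m=np.zeros(h.shape[:2],np.uint8); m[v-r:v+r,u-r:u+r]=cv2.inRange(h,lo,hi)[v-r:v+r,u-r:u+r]
    cs,_=cv2.findContours(m,cv2.RETR_EXTERNAL,cv2.CHAIN_APPROX_NONE); k=max(cs,key=cv2.contourArea).reshape(-1,2)
    X=back(cam,k,z)[:,:2]; (x,y),R=cv2.minEnclosingCircle((X*1000).astype(np.float32))
    A=np.c_[2*X,np.ones(len(X))]; q=np.linalg.lstsq(A,(X**2).sum(1),rcond=None)[0]
    print(name,'fit',q[:2].round(4),'diam',round(2*np.sqrt(q[2]+q[0]**2+q[1]**2),4),'mec',x,y,2*R)
Y=((18,90,150),(35,255,255))
circ(c,218,219,20,*Y,.019,'ringA'); circ(c,232,145,14,(22,110,150),(35,255,255),.01,'B'); circ(c,217,286,14,(22,110,150),(35,255,255),.01,'C')
circ(s,260,184,20,*Y,.019,'ringA side')
W=((0,0,120),(180,90,255))
circ(c,441,213,14,*W,.015,'lens dome'); circ(s,418,317,14,*W,.015,'lens dome side')
circ(c,308,215,14,*W,.082,'loupe bore')
circ(c,308,215,24,(0,0,0),(180,255,90),.009,'loupe dark')
for n,uv,z in(('seals',[(397,184),(396,210),(396,233)],.045),('traycorner black',[(150,183),(245,169),(256,247),(160,262)],.028),('red',[(383,170),(479,177),(474,258),(379,250)],.028),('jar',[(172,236)],.037),('clip',[(310,128)],.07),('rest',[(329,276)],.026)): print(n,back(c,uv,z).round(3).tolist())
E
```

```text
ringA fit [0.5218 0.24  ] diam 0.0639 mec 521.6926879882812 240.02352905273438 65.90766906738281
B fit [0.7092 0.2111] diam 0.0443 mec 708.9442138671875 211.44439697265625 46.86143112182617
C fit [0.3594 0.2468] diam 0.0438 mec 359.4996032714844 246.72035217285156 45.99740219116211
ringA side fit [0.5219 0.238 ] diam 0.0646 mec 519.787353515625 237.7241668701172 73.89583587646484
lens dome fit [ 0.5279 -0.3145] diam 0.0352 mec 527.778076171875 -314.0513916015625 37.89372253417969
lens dome side fit [ 0.5295 -0.314 ] diam 0.0317 mec 529.5006103515625 -313.9432067871094 33.302879333496094
loupe bore fit [0.5273 0.0196] diam 0.0448 mec 527.2833251953125 20.00221824645996 47.778472900390625
loupe dark fit [0.5251 0.0157] diam 0.0766 mec 527.183349609375 17.711923599243164 94.75196075439453
seals [[0.598, -0.197, 0.045], [0.535, -0.192, 0.045], [0.48, -0.19, 0.045]]
traycorner black [[0.612, 0.409, 0.028], [0.643, 0.172, 0.028], [0.452, 0.146, 0.028], [0.418, 0.38, 0.028]]
red [[0.636, -0.168, 0.028], [0.615, -0.411, 0.028], [0.415, -0.387, 0.028], [0.44, -0.152, 0.028]]
jar [[0.481, 0.348, 0.037]]
clip [[0.731, 0.011, 0.07]]
rest [[0.38, -0.029, 0.026]]
```

View pics/m1.png

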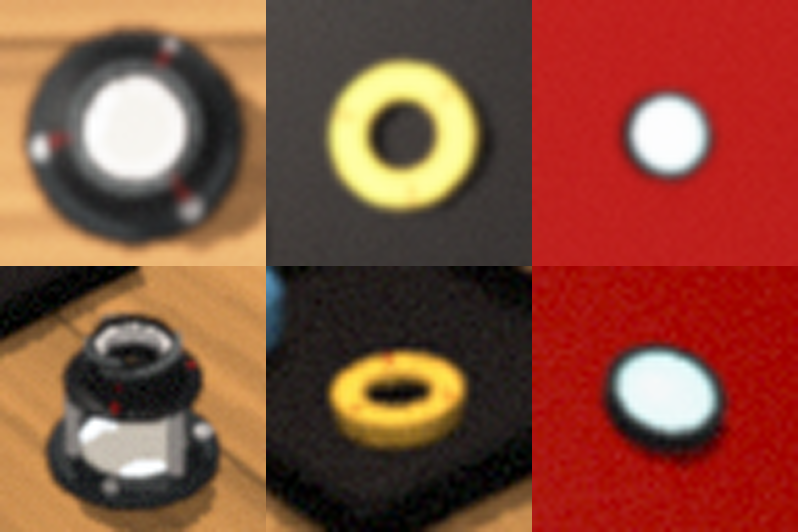

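Ring A measures about 64 mm against about 44 mm for B and C, so A is the one (62 mm, in the black tray). In the montage the loupe shows its red marks, the ring its dots, and the lens lies dome up. Next I'll measure the marks and dots and fit the centres.

```bash
cat > m.py <<'E'
from h import *
from scipy.optimize import least_squares
c=load('top');s=load('side')
def redness(cam,ctr,r,thr,rest=None):
    f=cam['frame'].astype(float); b,g,r_=f[...,0],f[...,1],f[...,2]
    return f
def blobs(cam,u,v,r,score,thr):
    f=cam['frame'][v-r:v+r,u-r:u+r].astype(float); sc=score(f[...,0],f[...,1],f[...,2])
    m=(sc>thr).astype(np.uint8); n,l=cv2.connectedComponents(m,connectivity=8); o=[]
    for i in range(1,n):
        y,x=np.nonzero(l==i); w=sc[y,x]; o.append((round((x*w).sum()/w.sum()+u-r,2),round((y*w).sum()/w.sum()+v-r,2),round(w.sum())))
    return sorted(o,key=lambda t:-t[2])[:6]
E
python3 - <<'E'
from m import *
red=lambda b,g,r:r-np.maximum(b,g)
print('marks top',blobs(c,308,215,19,red,35)); print('marks side',blobs(s,310,207,24,red,45))
rd=lambda b,g,r:r-g
def dots(cam,u,v,r):
    f=cam['frame'][v-r:v+r,u-r:u+r].astype(float); hv=(f[...,2]>150)
    print(np.percentile((f[...,2]-f[...,1])[hv],[5,50,90,95,99]))
dots(c,218,219,16);dots(s,260,184,16)
for th in(35,45,60): print('top',th,blobs(c,218,219,15,lambda b,g,r:(r-g)*(r>150),th),'side',blobs(s,260,184,15,lambda b,g,r:(r-g)*(r>150),th+40))
E
```

```text
marks top [(np.float64(293.1), np.float64(199.42), 4199), (np.float64(321.93), np.float64(198.74), 3440), (np.float64(291.74), np.float64(229.51), 3212), (np.float64(323.68), np.float64(230.89), 1476), (np.float64(293.83), np.float64(215.87), 372), (np.float64(316.42), np.float64(225.23), 210)]
marks side [(np.float64(315.0), np.float64(200.69), 46770), (np.float64(305.34), np.float64(216.76), 315), (np.float64(331.77), np.float64(229.76), 192)]
[ 1.    4.   18.   20.   22.52]
[31.  46.  57.  61.  78.5]
top 35 [] side [(np.float64(257.67), np.float64(176.33), 246)]
top 45 [] side []
top 60 [] side []
```

```bash
cat >> m.py <<'E'
from scipy.ndimage import map_coordinates, gaussian_filter
def samp(img,p): return map_coordinates(img,[p[:,1],p[:,0]],order=1)
def red(cam,mode):
    f=cam['frame'].astype(float)
    q=f[...,2]-(np.maximum(f[...,0],f[...,1]) if mode=='m' else f[...,1])
    return q
def yawscore(cam,x,y,z,rad,mode):
    q=red(cam,mode); a=np.radians(np.arange(0,120,1)); o=[]
    for t in a:
        P=np.array([[x+rad*np.cos(t+k*2*np.pi/3),y+rad*np.sin(t+k*2*np.pi/3),z] for k in range(3)])
        o.append(samp(q,proj(cam,P)))
    return np.degrees(a),np.array(o)
E
python3 - <<'E'
from m import *
# marks: search x,y,yaw
for n,cam in(('top',c),('side',s)):
    best=[]
    for x in np.arange(.518,.537,.001):
        for y in np.arange(.008,.028,.001):
            a,o=yawscore(cam,x,y,.058,.034,'m')
            sc=np.minimum(o,60); sc=sc.sum(1) if n=='top' else np.sort(sc,1)[:,1:].sum(1)
            i=sc.argmax(); best.append((sc[i],x,y,a[i],o[i].round()))
    best.sort(key=lambda t:-t[0]); print(n,*best[:4],sep='\n')
for n,cam in(('top',c),('side',s)):
  for r in(.022,.0245,.027):
    a,o=yawscore(cam,.522,.239,.0193,r,'d'); sc=o.sum(1); k=np.argsort(-sc)[:5]; print(n,r,a[k],sc[k].round(),np.median(sc),o[k[0]].round())
E
```

```text
top
(np.float64(146.34660030171426), np.float64(0.528), np.float64(0.01900000000000001), np.float64(97.0), array([58., 44., 44.]))
(np.float64(145.77558923119588), np.float64(0.528), np.float64(0.02000000000000001), np.float64(97.0), array([55., 43., 47.]))
(np.float64(141.27831389274638), np.float64(0.529), np.float64(0.01900000000000001), np.float64(98.0), array([58., 43., 41.]))
(np.float64(140.57762351376772), np.float64(0.527), np.float64(0.02000000000000001), np.float64(97.0), array([49., 42., 49.]))
side
(np.float64(120.0), np.float64(0.528), np.float64(0.01900000000000001), np.float64(99.0), array([ 0., 64., 62.]))
(np.float64(120.0), np.float64(0.528), np.float64(0.02000000000000001), np.float64(99.0), array([ 4., 61., 64.]))
(np.float64(120.0), np.float64(0.529), np.float64(0.01900000000000001), np.float64(97.0), array([-2., 67., 65.]))
(np.float64(120.0), np.float64(0.529), np.float64(0.02000000000000001), np.float64(97.0), array([-3., 62., 67.]))
top 0.022 [71. 70. 72. 69. 68.] [19. 19. 18. 18. 17.] 4.634282418301146 [5. 6. 8.]
top 0.0245 [71. 70. 69. 72. 68.] [33. 32. 32. 31. 30.] 4.061864971087839 [ 7. 10. 15.]
top 0.027 [69. 70. 71. 68. 72.] [42. 41. 41. 40. 40.] 6.760993089598367 [11. 16. 15.]
side 0.022 [65. 64. 66. 63. 67.] [162. 162. 161. 161. 160.] 120.08006424752135 [56. 65. 41.]
side 0.0245 [69. 70. 68. 71. 67.] [190. 190. 189. 188. 188.] 114.78579279382615 [67. 63. 59.]
side 0.027 [67. 68. 69. 66. 70.] [206. 205. 203. 201. 201.] 130.32468208642106 [80. 61. 64.]
```

Emit:
{"op": "step_arm", "data": {
  "motion": [
    [[-44, -35.5, 0, 0, 0.25], [-44, -35.5, 0, 0, 0.25], [-44, -35.5, 0, 0, 0.25], [-44, -35.5, 0, 0, 0.25], [-44, -35.5, 0, 0, 0.25]]
  ],
  "squeeze": 30
}}

```text
clock: 0.72
tcp_pos: [0.3298, 0.3729, 0.2103]
tool_rot: [-0.413, -3.114, 0.0]
ft_force: [1.2, 1.2, -0.0]
grip_width: 0.0536
grip_force: 0.0
```

Emit:
{"op": "step_arm", "data": {
  "motion": [
    [[-44, -35.5, 0, 0, 0.25], [-44, -35.5, 0, 0, 0.25], [-44, -35.5, 0, 0, 0.25], [-44, -35.5, 0, 0, 0.25], [-44, -35.5, 0, 0, 0.25]]
  ]
}}

```text
clock: 1.35
tcp_pos: [0.4959, 0.1443, 0.2104]
tool_rot: [-0.413, -3.114, -0.0]
ft_force: [0.5, 0.6, -0.5]
grip_width: 0.0533
grip_force: 0.0
```

Emit:
{"op": "step_arm", "data": {
  "motion": [
    [[-44, -35.5, 0, 0, 0.25], [-13.5, -50, 0, 0, 0.25], [-13.5, -50, 0, 0, 0.25], [-13.5, -50, 0, 0, 0.25], [-13.5, -50, 0, 0, 0.25]]
  ]
}}

```text
clock: 1.98
tcp_pos: [0.5281, -0.1086, 0.2103]
tool_rot: [-0.413, -3.114, -0.0]
ft_force: [0.5, -0.1, -0.8]
grip_width: 0.0536
grip_force: 0.0
```

Emit:
{"op": "step_arm", "data": {
  "motion": [
    [[-13.5, -50, 20, 0, 0.25], [-13.5, -50, 20, 0, 0.25], [-13.5, -50, 20, 0, 0.25], [-13.5, -50, 20, 0, 0.25], [0, 0, 0, 0, 0.25]]
  ]
}}

```text
clock: 2.6
tcp_pos: [0.526, -0.318, 0.1285]
tool_rot: [-0.421, -3.11, 0.002]
ft_force: [-0.8, 0.1, 0.0]
grip_width: 0.0532
grip_force: 0.0
```

```bash
cat >> h.py <<'E'
from scipy.spatial.transform import Rotation as Ro
def st(target=None):
    q=robot.get_state(); R=Ro.from_rotvec(q['tool_rot']).as_matrix()
    print('t',round(q['clock'],2),'tcp',(q['tcp_pos']*1e3).round(1),'yaw',np.degrees(np.arctan2(R[1,0],R[0,0])).round(2),'zax',R[:,2].round(3),'q',q['joint_pos'].round(2),'F',q['ft_force'].round(1),'M',q['moment'].round(2),'w',round(q['grip_width']*1e3,1),'gf',round(q['grip_force'],1))
    if target is not None: print('tool shift mm',((np.array(target)-q['tcp_pos'])@R*1e3).round(1))
E
python3 -c "
from h import *
st([.528,-.314,.06])"
```

```text
t 2.6 tcp [ 526.  -318.   128.5] yaw 164.58 zax [-0.003 -0.001 -1.   ] q [ 0.14  0.53  0.48  1.73 -0.28  0.96  2.03] F [-0.8  0.1  0. ] M [ 0.05 -0.01  0.01] w 53.2 gf 0.0
tool shift mm [-1.1  4.5 68.5]
```

Emit:
{"op": "step_arm", "data": {
  "motion": [
    [[-1, 4.5, 40, 0, 0.1], [0, 0, 40, 0, 0.1], [0, 0, 18, 0, 0.1], [0, 0, 2, 0, 0.1], [0, 0, 0, 0, 0.1]]
  ]
}}

```text
clock: 3.22
tcp_pos: [0.5311, -0.3104, 0.0317]
tool_rot: [0.413, 3.113, -0.001]
ft_force: [0.4, 0.0, -0.5]
grip_width: 0.0472
grip_force: 0.0
```

```bash
python3 -c "
from h import *
st([.528,-.314,.06])
a=grab('side')['frame'][255:375,360:480];b=grab('top')['frame'][160:260,390:490]
cv2.imwrite('pics/l1.png',np.hstack([cv2.resize(a,(400,400),interpolation=2),cv2.resize(b,(400,400),interpolation=2)]))"
```

```text
t 3.23 tcp [ 531.1 -310.4   31.7] yaw 164.89 zax [ 0.001 -0.001 -1.   ] q [ 0.17  0.65  0.42  1.78 -0.36  0.79  2.07] F [ 0.4  0.  -0.5] M [0.02 0.01 0.  ] w 47.2 gf 0.0
tool shift mm [  2.1  -4.3 -28.3]
```

View pics/l1.png

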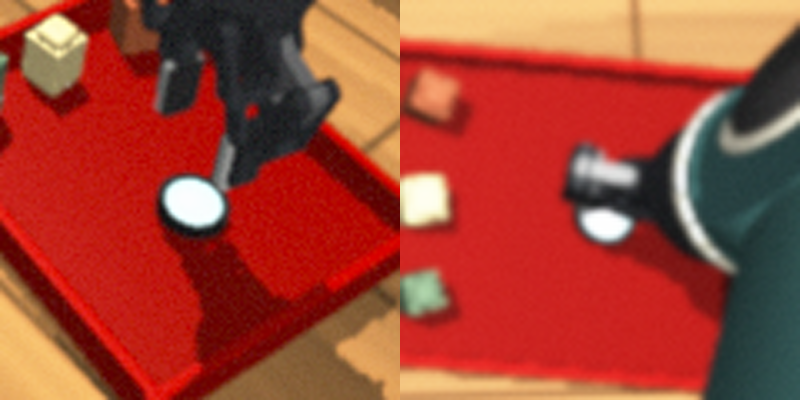

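```bash
python3 -c "
from h import *
st()
y=np.array([.261,.965,0]);T=np.array([.5311,-.3104,.0317])
P=[T-[0,0,.010]+y*k for k in(-.0236,0,.0236)]+[[.528,-.314,.014]]
print(((proj(load('side'),P)-[360,255])*400/120).round(),((proj(load('top'),P)-[390,160])*4+[400,0]).round())"
```

```text
t 3.33 tcp [ 531.2 -310.4   31.8] yaw 164.89 zax [ 0.002 -0.001 -1.   ] q [ 0.17  0.65  0.42  1.78 -0.36  0.79  2.07] F [ 0.   0.1 -0.6] M [ 0.03 -0.05 -0.03] w 46.8 gf 0.0
[[215. 219.]
 [191. 186.]
 [167. 155.]
 [190. 203.]] [[639. 215.]
 [603. 206.]
 [567. 196.]
 [604. 211.]]
```

```bash
python3 -c "
from h import *
y=np.array([.261,.965,0]);x=np.array([-.965,.261,0]);T=np.array([.5311,-.3104,.0317])
o=[]
for n,(u,v) in(('side',(360,215)),('top',(390,150))):
    s=load(n)['frame'][v:v+100,u:u+100]; s=cv2.resize(s,(400,400),interpolation=2)
    def d(p,col):
        q=((proj(load(n),[p])[0]-[u,v]+.5)*4).astype(int); cv2.circle(s,tuple(int(i) for i in q),3,col,-1)
    for z in(-.01,.02,.05): d(T+[0,0,z],(0,255,0))
    for k in(-.0236,.0236):
        d(T+y*k-[0,0,.01],(255,255,0))
        d(T+y*k-[0,0,.01]+x*.011,(255,0,255)); d(T+y*k-[0,0,.01]-x*.011,(255,0,255))
    o.append(s)
cv2.imwrite('pics/l2.png',np.hstack(o))"
```

```text
(no output)
```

View pics/l2.png

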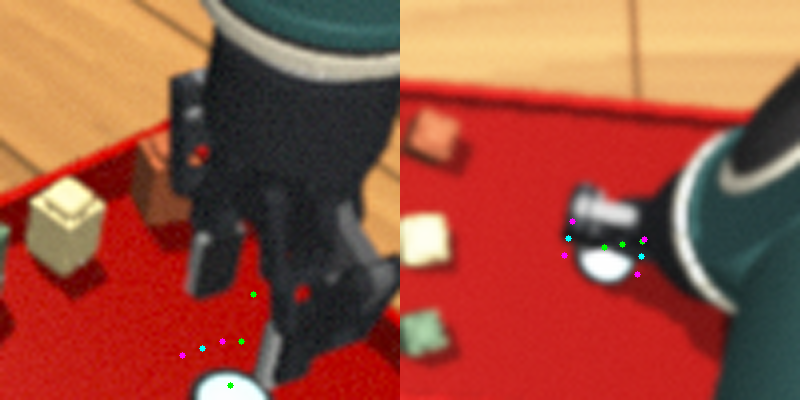

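```bash
python3 -c "
from h import *
c=load('side'); t=load('top')
T=np.array([.1628,.603,.2098]); y=np.array([.261,.965,0])
for z in(-.017,-.004,0): print(z,proj(c,[T+[0,0,z]+y*k for k in(-.0427,0,.0427)]).round(1).tolist())
s0=cv2.imread('pics/side0.png'); s=cv2.resize(s0[20:120,10:110],(400,400),interpolation=2)
for k in(-.0427,0,.0427):
    q=((proj(c,[T+y*k-[0,0,.004]])[0]-[10,20]+.5)*4).astype(int); cv2.circle(s,(int(q[0]),int(q[1])),3,(0,255,0),-1)
# now: non-red mask near gripper in current side/top
o=[s]
f=load('side')['frame'][200:300,380:480].astype(int); m=((f[...,2]-f[...,1])<45)
o.append(cv2.resize((m*255).astype(np.uint8),(400,400),interpolation=0)[...,None].repeat(3,2))
cv2.imwrite('pics/l3.png',np.hstack(o))
print('base',back(t,[(320,376)],.0))"
```

```text
-0.017 [[67.5, 116.5], [69.4, 110.6], [71.3, 105.0]]
-0.004 [[65.9, 111.8], [67.9, 106.0], [69.8, 100.5]]
0 [[65.4, 110.3], [67.4, 104.6], [69.4, 99.2]]
base [[ 0.13257444 -0.00422725  0.        ]]
```

View pics/l3.png

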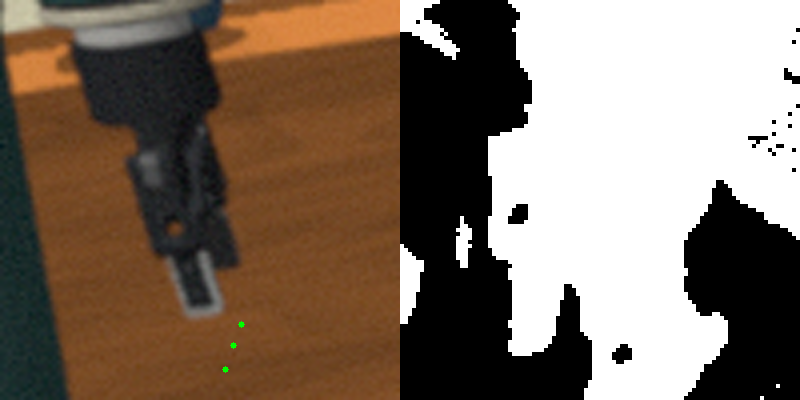

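The side view puts the fingertips higher on the tool axis than the reported TCP implies. I'll settle this by touch: recentre, then descend in small steps while watching the force.

Emit:
{"op": "step_arm", "data": {
  "motion": [
    [[2, -4, 4, 0, 0.15], [0, 0, 2, 0, 0.15], [0, 0, 0, 0, 0.15]]
  ]
}}

```text
clock: 3.7
tcp_pos: [0.5274, -0.3134, 0.0243]
tool_rot: [-0.413, -3.114, -0.0]
ft_force: [0.1, 0.2, 0.6]
grip_width: 0.0492
grip_force: 0.0
```

```bash
python3 -c "
from h import *
st([.528,-.314,.02])
o=[]
for n,(u,v) in(('side',(370,240)),('top',(390,150))):
    c=grab(n);o.append(cv2.resize(c['frame'][v:v+100,u:u+100],(400,400),interpolation=2))
cv2.imwrite('pics/l4.png',np.hstack(o)); print(c['dist_coeffs'],load('side')['dist_coeffs'],c['cx'],c['cy'],load('side')['cx'],load('side')['cy'])"
```

```text
t 3.7 tcp [ 527.4 -313.4   24.3] yaw 164.88 zax [-0.  0. -1.] q [ 0.18  0.66  0.41  1.78 -0.36  0.77  2.08] F [0.1 0.2 0.6] M [-0.   -0.05 -0.01] w 49.2 gf 0.0
tool shift mm [-0.7 -0.4  4.3]
[-0.07964428  0.          0.          0.          0.        ] [-0.07430838  0.          0.          0.          0.        ] 313.3669513346188 200.94471520256064 321.62152900816426 199.67137518154388
```

View pics/l4.png

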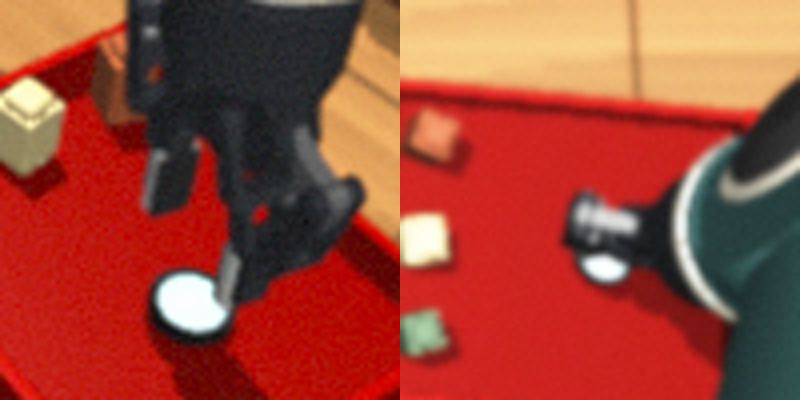

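Emit:
{"op": "step_arm", "data": {
  "motion": [
    [[-0.5, -0.5, 1.5, 0, 0.15], [0, 0, 1.5, 0, 0.15], [0, 0, 1.5, 0, 0.15], [0, 0, 0, 0, 0.15]]
  ]
}}

```text
clock: 4.3
tcp_pos: [0.5278, -0.314, 0.0198]
tool_rot: [-0.413, -3.114, 0.0]
ft_force: [0.3, 0.4, -0.9]
grip_width: 0.0491
grip_force: 0.0
```

Emit:
{"op": "step_arm", "data": {
  "motion": [
    [[0, 0, 1.5, 0, 0.15], [0, 0, 1.5, 0, 0.15], [0, 0, 0, 0, 0.15]]
  ]
}}

```text
clock: 4.68
tcp_pos: [0.5278, -0.314, 0.0168]
tool_rot: [-0.413, -3.114, 0.0]
ft_force: [-1.2, 0.6, -0.1]
grip_width: 0.0493
grip_force: 0.0
```

Emit:
{"op": "step_arm", "data": {
  "motion": [
    [[0, 0, 1, 0, 0.15], [0, 0, 1, 0, 0.15], [0, 0, 0, 0, 0.15]]
  ]
}}

```text
clock: 5.05
tcp_pos: [0.5278, -0.314, 0.0149]
tool_rot: [-0.413, -3.114, 0.0]
ft_force: [0.0, 0.9, 0.1]
grip_width: 0.0489
grip_force: 0.0
```

Emit:
{"op": "step_arm", "data": {
  "motion": [
    [[0, 0, 1, 0, 0.15], [0, 0, 1, 0, 0.15], [0, 0, 0, 0, 0.15]]
  ]
}}

```text
clock: 5.42
tcp_pos: [0.5278, -0.314, 0.0128]
tool_rot: [-0.413, -3.114, 0.0]
ft_force: [0.0, -0.5, -0.1]
grip_width: 0.0491
grip_force: 0.0
```

Emit:
{"op": "step_arm", "data": {
  "motion": [
    [[0, 0, 1.5, 0, 0.15], [0, 0, 1.5, 0, 0.15], [0, 0, 0, 0, 0.15]]
  ]
}}

```text
clock: 5.8
tcp_pos: [0.5278, -0.314, 0.0098]
tool_rot: [-0.413, -3.114, 0.0]
ft_force: [-0.2, 0.4, -0.4]
grip_width: 0.0492
grip_force: 0.0
```

```bash
python3 -c "
from h import *
st()
o=[]
for n,(u,v) in(('side',(370,240)),('top',(390,150))):
    c=grab(n);o.append(cv2.resize(c['frame'][v:v+100,u:u+100],(400,400),interpolation=2))
cv2.imwrite('pics/l5.png',np.hstack(o))"
```

```text
t 5.8 tcp [ 527.8 -314.     9.8] yaw 164.89 zax [-0.  0. -1.] q [ 0.19  0.68  0.4   1.78 -0.37  0.75  2.09] F [-0.2  0.4 -0.4] M [-0.01 -0.05 -0.06] w 49.2 gf 0.0
```

View pics/l5.png

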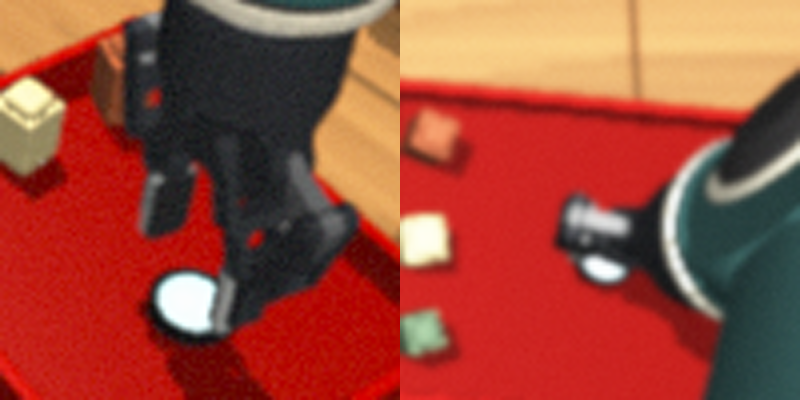

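Emit:
{"op": "step_arm", "data": {
  "motion": [
    [[0, 0, 1.5, 0, 0.15], [0, 0, 1.5, 0, 0.15], [0, 0, 0, 0, 0.15]]
  ]
}}

```text
clock: 6.28
tcp_pos: [0.5278, -0.314, 0.0068]
tool_rot: [-0.413, -3.114, 0.0]
ft_force: [0.4, -0.2, 0.0]
grip_width: 0.0494
grip_force: 0.0
```

Emit:
{"op": "step_arm", "data": {
  "motion": [
    [[0, 0, 1.5, 0, 0.15], [0, 0, 1.5, 0, 0.15], [0, 0, 0, 0, 0.15]]
  ]
}}

```text
clock: 6.65
tcp_pos: [0.5278, -0.314, 0.0038]
tool_rot: [-0.413, -3.114, -0.0]
ft_force: [-0.4, -0.6, -0.3]
grip_width: 0.0494
grip_force: 0.0
```

Emit:
{"op": "step_arm", "data": {
  "motion": [
    [[0, 0, 1, 0, 0.15], [0, 0, 1, 0, 0.15], [0, 0, 0, 0, 0.15]]
  ]
}}

```text
clock: 7.02
tcp_pos: [0.5278, -0.314, 0.0019]
tool_rot: [-0.413, -3.114, 0.0]
ft_force: [-0.1, 0.6, 0.2]
grip_width: 0.0493
grip_force: 0.0
```

Emit:
{"op": "step_arm", "data": {
  "motion": [
    [[0, 0, 1, 0, 0.15], [0, 0, 1, 0, 0.15], [0, 0, 0, 0, 0.15]]
  ]
}}

```text
clock: 7.4
tcp_pos: [0.5278, -0.314, -0.0002]
tool_rot: [-0.413, -3.114, 0.0]
ft_force: [-0.6, -0.4, -0.0]
grip_width: 0.0489
grip_force: 0.0
```

Emit:
{"op": "step_arm", "data": {
  "motion": [
    [[0, 0, 1, 0, 0.15], [0, 0, 1, 0, 0.15], [0, 0, 0, 0, 0.15]]
  ]
}}

```text
clock: 7.78
tcp_pos: [0.5278, -0.314, -0.0021]
tool_rot: [-0.413, -3.114, 0.0]
ft_force: [0.3, -0.8, -0.1]
grip_width: 0.0491
grip_force: 0.0
```

Emit:
{"op": "step_arm", "data": {
  "motion": [
    [[0, 0, 1, 0, 0.15], [0, 0, 1, 0, 0.15], [0, 0, 0, 0, 0.15]]
  ]
}}

```text
clock: 8.15
tcp_pos: [0.5278, -0.314, -0.0042]
tool_rot: [-0.413, -3.114, 0.0]
ft_force: [-0.2, 0.2, 0.3]
grip_width: 0.0491
grip_force: 0.0
```

Emit:
{"op": "step_arm", "data": {
  "motion": [
    [[0, 0, 1, 0, 0.15], [0, 0, 1, 0, 0.15], [0, 0, 0, 0, 0.15]]
  ]
}}

```text
clock: 8.52
tcp_pos: [0.5278, -0.314, -0.0061]
tool_rot: [-0.413, -3.114, 0.0]
ft_force: [0.1, -0.2, -0.8]
grip_width: 0.0491
grip_force: 0.0
```

```bash
python3 -c "
from h import *
st()
o=[]
for n,(u,v) in(('side',(370,240)),('top',(390,150))):
    c=grab(n);o.append(cv2.resize(c['frame'][v:v+100,u:u+100],(400,400),interpolation=2))
cv2.imwrite('pics/l6.png',np.hstack(o))"
```

```text
t 8.53 tcp [ 527.8 -314.    -6.1] yaw 164.88 zax [-0. -0. -1.] q [ 0.2   0.71  0.39  1.78 -0.38  0.73  2.1 ] F [ 0.1 -0.2 -0.8] M [-0.04  0.01  0.01] w 49.1 gf 0.0
```

View pics/l6.png

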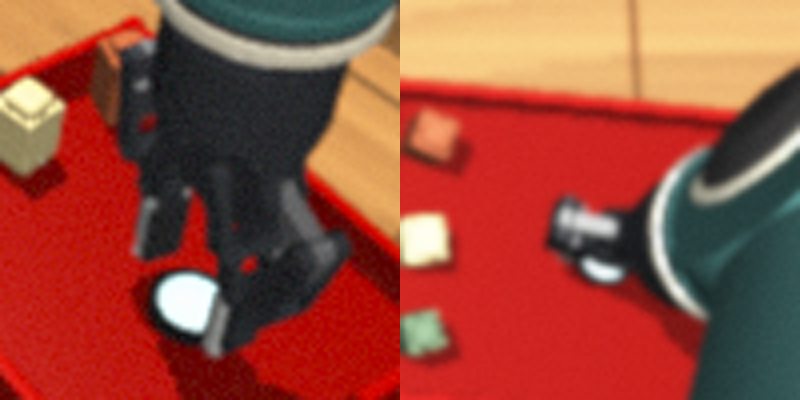

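The image shows the pads straddling the lens: near tip at about (423,328), far tip at about (407,304), lens at about (417,316). So the reported z reads low, and I'll keep feeling for the floor.

Emit:
{"op": "step_arm", "data": {
  "motion": [
    [[0, 0, 1, 0, 0.15], [0, 0, 1, 0, 0.15], [0, 0, 0, 0, 0.15]]
  ]
}}

```text
clock: 9.0
tcp_pos: [0.5278, -0.314, -0.0082]
tool_rot: [-0.413, -3.114, 0.0]
ft_force: [-0.5, 0.2, 0.1]
grip_width: 0.0489
grip_force: 0.0
```

Emit:
{"op": "step_arm", "data": {
  "motion": [
    [[0, 0, 1, 0, 0.15], [0, 0, 0, 0, 0.15]]
  ]
}}

```text
clock: 9.25
tcp_pos: [0.5278, -0.314, -0.0091]
tool_rot: [-0.413, -3.114, 0.0]
ft_force: [0.1, -0.4, -0.2]
grip_width: 0.049
grip_force: 0.0
```

Emit:
{"op": "step_arm", "data": {
  "motion": [
    [[0, 0, 1, 0, 0.15], [0, 0, 0, 0, 0.15]]
  ]
}}

```text
clock: 9.5
tcp_pos: [0.5278, -0.314, -0.0102]
tool_rot: [-0.413, -3.114, 0.0]
ft_force: [-0.1, -0.2, -0.0]
grip_width: 0.0491
grip_force: 0.0
```

Emit:
{"op": "step_arm", "data": {
  "motion": [
    [[0, 0, 1, 0, 0.15], [0, 0, 0, 0, 0.15]]
  ]
}}

```text
clock: 9.75
tcp_pos: [0.5278, -0.314, -0.0111]
tool_rot: [-0.413, -3.114, 0.0]
ft_force: [-0.4, -0.2, -0.2]
grip_width: 0.0491
grip_force: 0.0
```

Emit:
{"op": "step_arm", "data": {
  "motion": [
    [[0, 0, 1, 0, 0.15], [0, 0, 0, 0, 0.15]]
  ]
}}

```text
clock: 10.0
tcp_pos: [0.5278, -0.314, -0.0122]
tool_rot: [-0.413, -3.114, 0.0]
ft_force: [-1.2, -0.3, -0.1]
grip_width: 0.0492
grip_force: 0.0
```

Emit:
{"op": "step_arm", "data": {
  "motion": [
    [[0, 0, 1, 0, 0.15], [0, 0, 0, 0, 0.15]]
  ]
}}

```text
clock: 10.25
tcp_pos: [0.5278, -0.314, -0.0131]
tool_rot: [-0.413, -3.114, 0.0]
ft_force: [-0.1, -0.6, -0.6]
grip_width: 0.0492
grip_force: 0.0
```

Emit:
{"op": "step_arm", "data": {
  "motion": [
    [[0, 0, 1, 0, 0.15], [0, 0, 0, 0, 0.15]]
  ]
}}

```text
clock: 10.5
tcp_pos: [0.5278, -0.314, -0.0141]
tool_rot: [-0.413, -3.114, 0.0]
ft_force: [0.4, 0.1, -0.1]
grip_width: 0.0489
grip_force: 0.0
```

Emit:
{"op": "step_arm", "data": {
  "motion": [
    [[0, 0, 1, 0, 0.15], [0, 0, 0, 0, 0.15]]
  ]
}}

```text
clock: 10.75
tcp_pos: [0.5279, -0.314, -0.0151]
tool_rot: [-0.413, -3.114, 0.0]
ft_force: [0.5, -0.6, 0.8]
grip_width: 0.0492
grip_force: 0.0
```

```bash
python3 - <<'E'
from h import *
st()
# numeric tip localisation: side silhouette of gripper vs red tray, print neutral mask rows
c=grab('side'); f=c['frame'].astype(int); grab('top')
for v in range(296,342,2):
    print(v,''.join('#' if f[v,u,2]<70 else ('o' if f[v,u,2]-f[v,u,1]<45 else '.') for u in range(396,446)))
E
```

```text
t 10.75 tcp [ 527.9 -314.   -15.1] yaw 164.89 zax [-0. -0. -1.] q [ 0.2   0.72  0.39  1.79 -0.39  0.71  2.11] F [ 0.5 -0.6  0.8] M [0.02 0.05 0.01] w 49.2 gf 0.0
296 ........ooo#########.....###################oooooo
298 ........oo#########......####################ooooo
300 ........oo#########......######o##############oooo
302 ........oo########.......######################ooo
304 ........o#########.......#########################
306 ........o#######...........###############o#######
308 .........o#..####oooooooooo######o....############
310 ............##oooooooooooooo#####....o############
312 ...........##ooooooooooooooo######################
314 ...........##ooooooooooooooo######################
316 ...........##ooooooooooooooo######################
318 ...........###ooooooooooooooo#####################
320 ............####oooooooooooooo####################
322 ..............#####ooooooooooo##############o.....
324 ................#########ooooo##########..........
326 .....................###ooooo########.............
328 .......................oooooo#######..............
330 ........................ooooo###o.................
332 ..................................................
334 ..................................................
336 ..................................................
338 ..................................................
340 ..................................................
```

```bash
python3 - <<'E'
from h import *
c=load('side')
for z in(.006,.010,.014,.018): print(z,back(c,[(417,318.5),(408.5,306.5),(425.5,330.5)],z).round(4).tolist(),proj(c,[[.5285,-.314,z]]).round(1))
f=cv2.imread('pics/top0.png').astype(int);g=load('top')['frame'].astype(int)
for v in range(190,228,2): print(v,''.join('#' if g[v,u,2]<90 else ('o' if g[v,u,2]-g[v,u,1]<60 else '.') for u in range(420,470)))
E
```

```text
0.006 [[0.5293, -0.3148, 0.006], [0.5378, -0.286, 0.006], [0.5214, -0.342, 0.006]] [[416.4 318.5]]
0.01 [[0.5264, -0.3165, 0.01], [0.5348, -0.2879, 0.01], [0.5185, -0.3436, 0.01]] [[416.7 317.1]]
0.014 [[0.5235, -0.3183, 0.014], [0.5318, -0.2899, 0.014], [0.5156, -0.3451, 0.014]] [[417.1 315.6]]
0.018 [[0.5206, -0.32, 0.018], [0.5288, -0.2918, 0.018], [0.5128, -0.3467, 0.018]] [[417.4 314.2]]
190 .......................................oooo#######
192 .....................................oooo#########
194 ...................................oooo###########
196 .................................ooooo###ooo###ooo
198 ...............................oooooo###oooooooooo
200 .........oooo................##ooooo#####oooooooo#
202 ........ooooooo............####oooo###############
204 .......ooooooooooooooo########ooooo###############
206 .......#ooooooooooooooo#######ooooo###############
208 ......###o#oooooooooooo#######ooooo###############
210 ......#####ooo################ooooo###############
212 .......#######################ooooo###############
214 .........o#####################ooooo##############
216 .............####ooooo#########ooooo##############
218 ...............##ooooooooo######ooooo#############
220 ..................oooooooo..#####ooooo############
222 ..............................#####ooooo##########
224 ................................####ooooo#########
226 ...................................###ooooo#######
```

Emit:
{"op": "step_arm", "data": {
  "motion": [
    [[0, 0, 1, 0, 0.15], [0, 0, 0, 0, 0.15]]
  ]
}}

```text
clock: 11.1
tcp_pos: [0.5278, -0.314, -0.0161]
tool_rot: [-0.413, -3.114, 0.0]
ft_force: [-0.9, 1.1, 0.1]
grip_width: 0.0493
grip_force: 0.0
```

Emit:
{"op": "step_arm", "data": {
  "motion": [
    [[0, 0, 1, 0, 0.15], [0, 0, 0, 0, 0.15]]
  ]
}}

```text
clock: 11.35
tcp_pos: [0.5279, -0.3141, -0.0171]
tool_rot: [-0.413, -3.114, 0.0]
ft_force: [-0.0, -0.8, -1.2]
grip_width: 0.0493
grip_force: 0.0
```

Emit:
{"op": "step_arm", "data": {
  "motion": [
    [[0, 0, 1, 0, 0.15], [0, 0, 0, 0, 0.15]]
  ]
}}

```text
clock: 11.6
tcp_pos: [0.5279, -0.3141, -0.0177]
tool_rot: [0.413, 3.114, 0.0]
ft_force: [-2.1, 1.3, 7.6]
grip_width: 0.0491
grip_force: 4.0
```

Floor contact at reported z −17.3 mm, at a 49 mm opening. I'll raise so the tips stand about 4–5 mm above the floor, then grip the upper edge.

Emit:
{"op": "step_arm", "data": {
  "motion": [
    [[0, 0, -6, 0, 0.15], [0, 0, 0, 0, -0.2], [0, 0, 0, 0, -0.2], [0, 0, 0, 0, -0.2]]
  ],
  "squeeze": 30
}}

```text
clock: 12.1
tcp_pos: [0.5283, -0.3143, -0.0111]
tool_rot: [0.413, 3.113, -0.0]
ft_force: [-3.0, 2.4, 15.3]
grip_width: 0.0375
grip_force: 28.2
```

```bash
python3 -c "
from h import *
st([.528,.0195,.1])"
```

```text
t 12.1 tcp [ 528.3 -314.3  -11.1] yaw 164.88 zax [ 0.001 -0.    -1.   ] q [ 0.2   0.72  0.39  1.78 -0.39  0.72  2.1 ] F [-3.   2.4 15.3] M [ 0.59  0.85 -0.02] w 37.5 gf 28.2
tool shift mm [  87.2  322.2 -111.2]
```

```bash
python3 - <<'E'
from h import *
c=grab('side'); f=c['frame'].astype(int)
for v in range(290,336):
    print(v,''.join('#' if f[v,u].max()<75 else ('W' if f[v,u,1]>170 else ('o' if f[v,u,2]-f[v,u,1]<45 else '.')) for u in range(396,446)))
E
```

```text
290 ..........##################################oooo##
291 ...........##########o..####################ooooo#
292 ...........##########o...###################oooooo
293 ...........##########oo..###################oooooo
294 ...........oooo#######o..###################oooooo
295 ...........oooo########..###################oooooo
296 ...........oooo########..####################ooooo
297 ...........ooo########...####################ooooo
298 ..........ooo#########...#####################oooo
299 ..........ooo#########...#####################oooo
300 ..........oo#########....######################ooo
301 ..........oo#########....#######################oo
302 ..........oo#########....#######################oo
303 ..........oo#########.....########################
304 ..........oo########.......################o######
305 ..........o#########.......######o..#####ooo######
306 ..........o#########.......#####o...##############
307 ..........o##########......#####....##############
308 ...........######ooooooooo#######o################
309 ...........####ooWWWWWWWWoo#######################

[... 729 characters left out ...]
.....########ooooo#######...............
324 ................#######oooo########...............
325 ..................#####oooo#######................
326 ....................##ooooo#####o.................
327 .......................oooo####...................
328 ........................oooo......................
329 ..................................................
330 ..................................................
331 ..................................................
332 ..................................................
333 ..................................................
334 ..................................................
335 ..................................................
```

Emit:
{"op": "step_arm", "data": {
  "motion": [
    [[0, 0, -2, 0, -0.2], [0, 0, 0, 0, -0.2], [0, 0, 0, 0, -0.2]]
  ]
}}

```text
clock: 12.52
tcp_pos: [0.5278, -0.314, -0.0102]
tool_rot: [-0.413, -3.114, 0.0]
ft_force: [0.1, -0.9, 0.7]
grip_width: 0.0375
grip_force: 30.1
```

```bash
python3 - <<'E'
from h import *
st()
c=grab('side'); f=c['frame'].astype(int)
for v in range(298,334):
    print(v,''.join('#' if f[v,u].max()<75 else ('W' if f[v,u,1]>170 else ('o' if f[v,u,2]-f[v,u,1]<45 else '.')) for u in range(400,440)))
E
```

```text
t 12.53 tcp [ 527.8 -314.   -10.2] yaw 164.89 zax [-0. -0. -1.] q [ 0.2   0.71  0.39  1.79 -0.39  0.72  2.1 ] F [ 0.1 -0.9  0.7] M [-0.   -0.02  0.01] w 37.5 gf 30.1
298 ......ooo#########..####################
299 ......oo#########...####################
300 ......oo#########...o###################
301 ......oo#########...####################
302 ......oo#########....###################
303 ......o#########......#################o
304 ......o#########......########.######ooo
305 ......o#########.......#####o...#####oo#
306 .....oo#########.......#####....########
307 ......o##########o....######...#########
308 .......#####oooWWoooo###################
309 .......####oWWWWWWWWWo##################
310 ........#ooWWWWWWWWWWWo#################
311 .......##oWWWWWWWWWWWWo#################
312 .......#oWWWWWWWWWWWWWo#################
313 .......#oWWWWWWWWWWWWo##################
314 ......##oWWWWWWWWWWWWo##################
315 ......##oWWWWWWWWWWWWooo################
316 ......###oWWWWWWWWWWoooo################
317 ......###oWWWWWWWWWWooooo###############
318 .......###oWWWWWWWWWooooo##############.
319 .......####oWWWWWWWWoooo#############...
320 ........####oWWWWWWooooo##########......
321 .........####ooWWWWooooo#########.......
322 ..........#####ooooooooo#######.........
323 ...........########oooo########.........
324 ............#######oooo#######..........
325 ..............#####oooo######...........
326 ..................ooooo#####............
327 ...................oooo##...............
328 ....................oo..................
329 ........................................
330 ........................................
331 ........................................
332 ........................................
333 ........................................
```

The lens is gripped: the contact force is gone and the dome moves with the fingers. I'll lift it and carry it above the stand.

Emit:
{"op": "step_arm", "data": {
  "motion": [
    [[0, 0, -20, 0, -0.2], [0, 0, -45, 0, -0.2], [0, 0, -45, 0, -0.2], [10, 37, 0, 0, -0.2], [15, 57, 0, 0, -0.2]]
  ],
  "squeeze": 30
}}

```text
clock: 13.2
tcp_pos: [0.5283, -0.2173, 0.1018]
tool_rot: [0.417, 3.111, -0.001]
ft_force: [1.5, 0.3, -0.2]
grip_width: 0.0375
grip_force: 30.2
```

Emit:
{"op": "step_arm", "data": {
  "motion": [
    [[15, 57, 0, 0, -0.2], [15, 57, 0, 0, -0.2], [15, 57, 0, 0, -0.2], [15, 57, 0, 0, -0.2], [0, 0, 0, 0, -0.2]]
  ]
}}

```text
clock: 13.82
tcp_pos: [0.5299, 0.0238, 0.101]
tool_rot: [0.402, 3.115, 0.003]
ft_force: [-0.3, -0.2, 0.2]
grip_width: 0.0373
grip_force: 30.2
```

Emit:
{"op": "step_arm", "data": {
  "motion": [
    [[0, 0, 0, 0, -0.2], [0, 0, 0, 0, -0.2]]
  ]
}}

```text
clock: 14.08
tcp_pos: [0.5299, 0.0176, 0.1004]
tool_rot: [0.416, 3.113, -0.0]
ft_force: [-0.6, -0.1, 0.1]
grip_width: 0.0376
grip_force: 30.2
```

```bash
python3 - <<'E'
from h import *
st([.528,.0195,.1])
for n in('side','top'):
    c=grab(n); f=c['frame'].astype(int); 
    p=proj(c,[[.528,.0195,.082]])[0].astype(int); print(n,p)
    u0,v0=p[0]-26,p[1]-(44 if n=='side' else 20)
    for v in range(v0,v0+(60 if n=='side' else 40)):
        print(v,''.join('#' if f[v,u].max()<60 else ('W' if f[v,u,1]>165 and f[v,u,0]>150 else ('o' if abs(f[v,u,2]-f[v,u,0])<35 else ('r' if f[v,u,2]-f[v,u,1]>50 and f[v,u,1]<80 else '.'))) for u in range(u0,u0+56)),u0)
E
```

```text
t 14.07 tcp [529.9  17.6 100.4] yaw 164.77 zax [ 0.001 -0.    -1.   ] q [-0.45  0.42  0.44  1.96 -0.24  0.82  1.42] F [-0.6 -0.1  0.1] M [-0.05  0.03 -0.02] w 37.6 gf 30.2
tool shift mm [2.3 1.4 0.4]
side [308 200]
156 ................o####################oooooooo........... 282
157 .................####################oooooo##o.......... 282
158 ..................o##################ooooooo#o.......... 282
159 ...................##################oooooo##o.......... 282
160 ...................###########.o######ooooo##........... 282
161 ##.................###########o########ooo###........... 282
162 ####...............#####################o####........... 282
163 ######.............####################ooo###........... 282
164 ########............o###################o###o........... 282
165 #########o..........oo########o#############............ 282
166 ###########.........oo#######o..############............ 282
167 #############o......oo#######...############............ 282
168 ###############o....o########...###########............. 282
169 #################o..o########o..####
[... 4928 characters left out ...]
............................................WW 281
223 ......................................................WW 281
224 .......................................................W 281
225 .......................................................W 281
226 ........................................................ 281
227 ........................................................ 281
228 ........................................................ 281
229 ........................................................ 281
230 ........................................................ 281
231 ........................................................ 281
232 ........................................................ 281
```

```bash
python3 - <<'E'
from h import *
c=load('side')
y=np.array([.26,.965,0])
print('tray tip model',proj(c,[np.array([.5278,-.314,.0105])-y*.02+[-.0106,.0029,0],np.array([.5278,-.314,.0105])+y*.02]).round(1).tolist())
for z in(.1115,.1215,.1315):
  P=np.array([.5299,.0176,z]); print(z,proj(c,[P,P-y*.02+[-.0106,.0029,0],P+y*.02]).round(1).tolist())
print(proj(c,[[.528,.0195,.082]]), proj(c,[[.538,.0195,.082]]), proj(c,[[.528,.0295,.082]]))
E
```

```text
tray tip model [[417.5, 327.3], [410.6, 309.1]]
0.1115 [[310.1, 189.1], [308.6, 194.9], [306.9, 184.5]]
0.1215 [[310.1, 185.3], [308.6, 191.0], [306.8, 180.7]]
0.1315 [[310.1, 181.4], [308.6, 187.1], [306.8, 176.9]]
[[308.87120573 200.02373306]] [[312.46734392 198.5308899 ]] [[306.27144206 197.97389115]]
```

Emit:
{"op": "step_arm", "data": {
  "motion": [
    [[2, 1, 10, 0, -0.2], [0, 0, 12, 0, -0.2], [0, 0, 6, 0, -0.2], [0, 0, 0, 0, -0.2], [0, 0, 0, 0, -0.2]]
  ]
}}

```text
clock: 14.8
tcp_pos: [0.5283, 0.0204, 0.072]
tool_rot: [0.413, 3.114, -0.0]
ft_force: [-0.4, 0.3, -0.3]
grip_width: 0.0373
grip_force: 30.2
```

```bash
python3 -c "
from h import *
st([.528,.0195,.065])"
```

```text
t 14.8 tcp [528.3  20.4  72. ] yaw 164.88 zax [ 0. -0. -1.] q [-0.43  0.46  0.42  1.98 -0.26  0.76  1.44] F [-0.4  0.3 -0.3] M [ 0.02  0.02 -0.02] w 37.3 gf 30.2
tool shift mm [ 0.  -0.9  7. ]
```

Emit:
{"op": "step_arm", "data": {
  "motion": [
    [[0, -0.8, 3, 0, -0.2], [0, 0, 2, 0, -0.2], [0, 0, 1, 0, -0.2], [0, 0, 0, 0, -0.2]]
  ]
}}

```text
clock: 15.3
tcp_pos: [0.5279, 0.0197, 0.0659]
tool_rot: [-0.413, -3.114, 0.0]
ft_force: [-0.2, -0.4, -0.3]
grip_width: 0.0369
grip_force: 30.2
```

Emit:
{"op": "step_arm", "data": {
  "motion": [
    [[0, 0, 1, 0, -0.2], [0, 0, 0, 0, -0.2]]
  ]
}}

```text
clock: 15.55
tcp_pos: [0.5279, 0.0197, 0.0649]
tool_rot: [-0.413, -3.114, 0.0]
ft_force: [0.6, 0.2, -0.1]
grip_width: 0.0375
grip_force: 30.2
```

Emit:
{"op": "step_arm", "data": {
  "motion": [
    [[0, 0, 1, 0, -0.2], [0, 0, 0, 0, -0.2]]
  ]
}}

```text
clock: 15.8
tcp_pos: [0.5279, 0.0197, 0.0639]
tool_rot: [-0.413, -3.114, 0.0]
ft_force: [0.4, 0.0, -0.3]
grip_width: 0.0374
grip_force: 30.2
```

Emit:
{"op": "step_arm", "data": {
  "motion": [
    [[0, 0, 1, 0, -0.2], [0, 0, 0, 0, -0.2]]
  ]
}}

```text
clock: 16.05
tcp_pos: [0.5279, 0.0197, 0.0628]
tool_rot: [-0.413, -3.114, 0.0]
ft_force: [0.8, -0.0, 0.7]
grip_width: 0.0371
grip_force: 30.2
```

Emit:
{"op": "step_arm", "data": {
  "motion": [
    [[0, 0, 1, 0, -0.2], [0, 0, 0, 0, -0.2]]
  ]
}}

```text
clock: 16.3
tcp_pos: [0.5279, 0.0197, 0.0619]
tool_rot: [-0.413, -3.114, 0.0]
ft_force: [-0.6, -0.1, -1.1]
grip_width: 0.0373
grip_force: 30.2
```

Emit:
{"op": "step_arm", "data": {
  "motion": [
    [[0, 0, 0.7, 0, -0.2], [0, 0, 0, 0, -0.2]]
  ]
}}

```text
clock: 16.55
tcp_pos: [0.5279, 0.0197, 0.0612]
tool_rot: [-0.413, -3.114, 0.0]
ft_force: [0.1, -0.2, -0.8]
grip_width: 0.0373
grip_force: 30.2
```

Emit:
{"op": "step_arm", "data": {
  "motion": [
    [[0, 0, 0.7, 0, -0.2], [0, 0, 0, 0, -0.2]]
  ]
}}

```text
clock: 16.8
tcp_pos: [0.5279, 0.0197, 0.0605]
tool_rot: [-0.413, -3.114, 0.0]
ft_force: [-0.5, -0.8, 0.0]
grip_width: 0.0373
grip_force: 30.2
```

Emit:
{"op": "step_arm", "data": {
  "motion": [
    [[0, 0, 0.7, 0, -0.2], [0, 0, 0, 0, -0.2]]
  ]
}}

```text
clock: 17.05
tcp_pos: [0.528, 0.0197, 0.06]
tool_rot: [0.413, 3.114, 0.0]
ft_force: [-0.9, -0.0, 3.4]
grip_width: 0.0376
grip_force: 32.8
```

Emit:
{"op": "step_arm", "data": {
  "motion": [
    [[0, 0, 0.7, 0, -0.2], [0, 0, 0, 0, -0.2]]
  ]
}}

```text
clock: 17.3
tcp_pos: [0.528, 0.0197, 0.0598]
tool_rot: [0.413, 3.114, 0.001]
ft_force: [-4.4, 0.0, 16.3]
grip_width: 0.037
grip_force: 39.3
```

```bash
python3 - <<'E'
from h import *
st()
c=grab('side'); f=c['frame']; cv2.imwrite('pics/z.png',f); f=f.astype(int)
for v in range(184,220): print(v,''.join('#' if f[v,u].max()<45 else ('W' if f[v,u,1]>165 and f[v,u,0]>150 else ('o' if abs(f[v,u,2]-f[v,u,0])<35 else ('r' if f[v,u,2]-f[v,u,1]>50 and f[v,u,1]<80 else '.'))) for u in range(288,338)))
E
```

```text
t 17.3 tcp [528.   19.7  59.8] yaw 164.88 zax [ 0.  0. -1.] q [-0.42  0.48  0.41  1.98 -0.28  0.73  1.45] F [-4.4  0.  16.3] M [0.06 1.33 0.04] w 37.0 gf 39.3
184 ############oo#######oooo#####o#####..............
185 ############oo#######oooo###########..............
186 ############oo########oo###########o..............
187 ############oo###o####o############...............
188 ############oo#######o#############...............
189 ###########ooo##############ooooo##...............
190 #########....oo############oooooo#o...............
191 #######o.....oo######o#####ooooo##o...............
192 #####o.......oo#####oo#######o##oo................
193 ####.........oo####oooo######o....................
194 ##oo..........o###ooooo#####o.....................
195 ..............o#ooooooo#####o.....................
196 ...............oWWWWoooo####oo....................
197 ..............ooWWWWoooo####oo....................
198 ..............oWWWWWoooo###oooo...................
199 .............#oWWWWWoooo####ooooo.................
200 ...........oo#oWWWWWoooo####ooooo.................
201 ..
[... 338 characters left out ...]
#####oooo#oooooooooo#####rr.............
208 ......o#######ooooooooooooooo#######oo............
209 ......o########ooooooooooo############............
210 ......##############o#################............
211 ......oo##########o###################............
212 ......o#oo########.o#################o............
213 ......o#ooo##########################.............
214 ......oooooo########################o.............
215 ......ooooooo####.##################..............
216 ......ooooooooo#.rr##############o#o..............
217 ......ooooooooo#.rr##############ooo..............
218 ......ooooooooooor.###########o#ooooo.............
219 .....ooooooooooooo#########ooooooooooo............
```

The lens is about 4–5 mm inside the bore and contact has been felt. I'll unload, release and retreat.

Emit:
{"op": "step_arm", "data": {
  "motion": [
    [[0, 0, -1, 0, -0.2], [0, 0, 0, 0, -0.2], [0, 0, 0, 0, 0.0], [0, 0, 0, 0, 0.25], [0, 0, 0, 0, 0.25]]
  ]
}}

```text
clock: 17.98
tcp_pos: [0.5279, 0.0197, 0.0601]
tool_rot: [-0.413, -3.114, 0.0]
ft_force: [-0.6, 0.5, 0.6]
grip_width: 0.0529
grip_force: 0.0
```

Emit:
{"op": "step_arm", "data": {
  "motion": [
    [[0, 0, -10, 0, 0.25], [0, 0, -40, 0, 0.6], [0, 0, -40, 0, 0.6], [15, 57, 0, 0, 0.6], [15, 57, 0, 0, 0.6]]
  ]
}}

```text
clock: 18.6
tcp_pos: [0.529, 0.1389, 0.1516]
tool_rot: [0.415, 3.112, 0.002]
ft_force: [0.9, 0.1, 0.7]
grip_width: 0.0682
grip_force: 0.0
```

Emit:
{"op": "step_arm", "data": {
  "motion": [
    [[15, 57, 0, 0, 0.6], [15, 30, 0, 0, 0.6], [0, 0, 0, 0, 0.6], [0, 0, 0, 0, 0.6]]
  ]
}}

```text
clock: 19.1
tcp_pos: [0.5226, 0.2286, 0.1505]
tool_rot: [0.414, 3.114, -0.0]
ft_force: [0.1, 0.4, -0.4]
grip_width: 0.0684
grip_force: 0.0
```

```bash
python3 - <<'E'
from h import *
st([.522,.239,.1])
o=[]
for n,r in(('side',20),('top',20)):
    c=grab(n); u,v=proj(c,[[.528,.0195,.082]])[0].astype(int); o.append(cv2.resize(c['frame'][v-r:v+r,u-r:u+r],(400,400),interpolation=2))
cv2.imwrite('pics/p1.png',np.hstack(o))
E
```

```text
t 19.1 tcp [522.6 228.6 150.5] yaw 164.84 zax [ 0. -0. -1.] q [-0.77  0.41  0.39  1.82 -0.18  0.95  1.  ] F [ 0.1  0.4 -0.4] M [ 0.03  0.   -0.05] w 68.4 gf 0.0
tool shift mm [ 3.3  9.9 50.5]
```

View pics/p1.png

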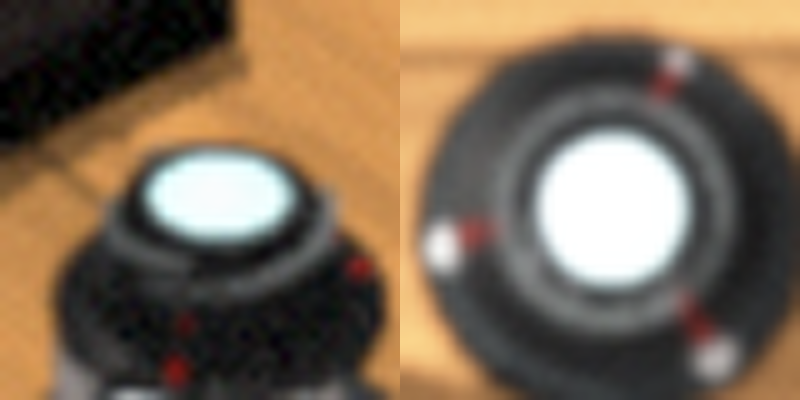

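Last picture: the lens sits concentric in the cell, dome at about (613,207) inside the rim ring centred at about (617,207). I'll check numerically that it lies flat.

```bash
python3 - <<'E'
from h import *
from scipy.optimize import least_squares
a=np.linspace(0,2*np.pi,120)
E={}
for n in('side','top'):
    c=load(n); u,v=proj(c,[[.528,.0195,.085]])[0].astype(int); r=14
    g=cv2.resize(c['frame'][v-r:v+r,u-r:u+r,1],None,fx=8,fy=8,interpolation=cv2.INTER_CUBIC)
    m=(g>130).astype(np.uint8); cs,_=cv2.findContours(m,0,cv2.CHAIN_APPROX_NONE); k=max(cs,key=cv2.contourArea)
    e=cv2.fitEllipse(k); ctr=(np.array(e[0])+.5)/8-.5+[u-r,v-r]; print(n,ctr.round(2),(np.array(e[1])/8).round(2),round(e[2],1)); E[n]=ctr
    for tx,ty in((0,0),(.07,0),(-.07,0),(0,.07),(0,-.07)):
        P=np.array([.528,.0195,.0845])+np.c_[.0155*np.cos(a),.0155*np.sin(a),.0155*(tx*np.cos(a)+ty*np.sin(a))]
        p=cv2.fitEllipse(proj(c,P).astype(np.float32)); print('  tilt',tx,ty,np.round(p[0],2),np.round(p[1],2),round(p[2],1),'ratio',round(p[1][0]/p[1][1],3))
    print('  obs ratio',round(e[1][0]/e[1][1],3))
E
```

```text
side [308.74 199.12] [19.2  35.48] 44.1
  tilt 0 0 [308.87 199.16] [ 7.9  13.87] 89.9 ratio 0.57
  tilt 0.07 0 [308.87 199.17] [ 8.35 13.89] 85.7 ratio 0.602
  tilt -0.07 0 [308.86 199.16] [ 7.42 13.89] 93.6 ratio 0.535
  tilt 0 0.07 [308.86 199.17] [ 8.54 13.88] 93.0 ratio 0.615
  tilt 0 -0.07 [308.87 199.16] [ 7.25 13.88] 87.3 ratio 0.523
  obs ratio 0.541
top [307.65 213.54] [15.82 16.04] 20.6
  tilt 0 0 [307.63 213.45] [13.63 13.65] 76.2 ratio 0.999
  tilt 0.07 0 [307.63 213.44] [13.65 13.68] 2.6 ratio 0.997
  tilt -0.07 0 [307.63 213.46] [13.58 13.65] 84.1 ratio 0.995
  tilt 0 0.07 [307.63 213.45] [13.62 13.67] 121.4 ratio 0.996
  tilt 0 -0.07 [307.64 213.45] [13.6  13.67] 50.2 ratio 0.995
  obs ratio 0.986
```

```bash
python3 - <<'E'
from h import *
for n in('side','top'):
    c=load(n); u,v=proj(c,[[.528,.0195,.085]])[0].astype(int); r=14
    g=cv2.resize(c['frame'][v-r:v+r,u-r:u+r,0],None,fx=8,fy=8,interpolation=cv2.INTER_CUBIC)
    for th in(150,180):
        cs,_=cv2.findContours((g>th).astype(np.uint8),0,cv2.CHAIN_APPROX_NONE); k=max(cs,key=cv2.contourArea)
        e=cv2.fitEllipse(k); print(n,th,((np.array(e[0])+.5)/8-.5+[u-r,v-r]).round(2),(np.array(e[1])/8).round(2),round(e[2],1),round(e[1][0]/e[1][1],3))
st([.522,.239,.1])
E
```

```text
side 150 [309.48 199.05] [ 8.63 14.28] 90.5 0.604
side 180 [309.46 199.05] [ 8.09 13.71] 90.4 0.59
top 150 [307.67 213.49] [15.43 15.63] 11.7 0.987
top 180 [307.68 213.48] [14.82 15.01] 2.6 0.987
t 19.2 tcp [522.8 228.1 150.5] yaw 164.79 zax [ 0. -0. -1.] q [-0.77  0.41  0.39  1.82 -0.18  0.95  1.  ] F [-0.2 -0.3  0.5] M [0.03 0.   0.06] w 68.4 gf 0.0
tool shift mm [ 3.6 10.3 50.5]
```

The lens is flat and centred. Now the ring.

Emit:
{"op": "step_arm", "data": {
  "motion": [
    [[3.5, 10.5, 40, 0, 0.75], [0, 0, 45, 0, 0.75], [0, 0, 40, 0, 0.75], [0, 0, 20, 0, 0.75], [0, 0, 0, 0, 0.75]]
  ]
}}

```text
clock: 19.82
tcp_pos: [0.5216, 0.2396, 0.0046]
tool_rot: [-0.414, -3.113, 0.002]
ft_force: [-0.4, 0.4, 0.4]
grip_width: 0.0749
grip_force: 0.0
```

Emit:
{"op": "step_arm", "data": {
  "motion": [
    [[0, 0, 4, 0, 0.75], [0, 0, 0, 0, 0.75]]
  ]
}}

```text
clock: 20.08
tcp_pos: [0.5223, 0.2407, 0.0021]
tool_rot: [0.413, 3.113, 0.001]
ft_force: [0.3, 0.3, -0.6]
grip_width: 0.0745
grip_force: 0.0
```

```bash
python3 - <<'E'
from h import *
st([.522,.2395,-.014])
c=grab('side'); f=c['frame'].astype(int)
for v in range(160,202): print(v,''.join('Y' if f[v,u,1]-f[v,u,0]>60 and f[v,u,2]>130 else ('#' if f[v,u].max()<60 else 'o') for u in range(234,290)))
print(proj(c,[[.522,.2395,.0193],[.522,.2395,.006]]).round(1))
E
```

```text
t 20.07 tcp [522.3 240.7   2.1] yaw 164.88 zax [ 0.001  0.001 -1.   ] q [-0.72  0.63  0.31  1.88 -0.29  0.67  1.06] F [ 0.3  0.3 -0.6] M [ 0.03  0.01 -0.02] w 74.5 gf 0.0
tool shift mm [-0.  -1.3 16.1]
160 ooo#########################ooo#################oooooYYY
161 oooo########################oo####################oooooo
162 ooooo###############################################oooo
163 ooooo#################################################oo
164 oooooo##################################################
165 ooooo###################################################
166 ooooo###################################################
167 ooooo###################################################
168 ooooo###################################################
169 ooooo###################################################
170 ooooo###################################################
171 ooooo###################################################
172 oooo####################################################
173 oooo####################################################
174 ooo#####################o###############
[... 994 characters left out ...]
91 #################ooooYYYYYYYYoooo#######################
192 ###################oooooooooooo#########################
193 ########################################################
194 ########################################################
195 #######################################################o
196 #####################################################ooo
197 ###################################################ooooo
198 #################################################ooooooo
199 o##############################################ooooooooo
200 oo###########################################ooooooooooo
201 oooo#######################################ooooooooooooY
[[259.1 182. ]
 [259.4 186.2]]
```

Emit:
{"op": "step_arm", "data": {
  "motion": [
    [[0, -1.2, 4, 0, 0.75], [0, 0, 3, 0, 0.75], [0, 0, 2, 0, 0.75], [0, 0, 0, 0, 0.75]]
  ]
}}

```text
clock: 20.62
tcp_pos: [0.5213, 0.2392, -0.0081]
tool_rot: [-0.413, -3.114, 0.0]
ft_force: [-1.2, -0.3, 0.0]
grip_width: 0.0749
grip_force: 0.0
```

Emit:
{"op": "step_arm", "data": {
  "motion": [
    [[0, 0, 1.5, 0, 0.75], [0, 0, 1.5, 0, 0.75], [0, 0, 0, 0, 0.75]]
  ]
}}

```text
clock: 21.0
tcp_pos: [0.5214, 0.2393, -0.011]
tool_rot: [-0.413, -3.114, 0.0]
ft_force: [-0.8, 0.4, -0.3]
grip_width: 0.0748
grip_force: 0.0
```

Emit:
{"op": "step_arm", "data": {
  "motion": [
    [[0, 0, 1.5, 0, 0.75], [0, 0, 1.5, 0, 0.75], [0, 0, 0, 0, 0.75]]
  ]
}}

```text
clock: 21.38
tcp_pos: [0.5214, 0.2393, -0.014]
tool_rot: [-0.413, -3.114, 0.0]
ft_force: [0.5, -1.0, -0.1]
grip_width: 0.0749
grip_force: 0.0
```

Emit:
{"op": "step_arm", "data": {
  "motion": [
    [[0, 0, 0, 0, 0.35], [0, 0, 0, 0, 0.35], [0, 0, 0, 0, 0.35]]
  ],
  "squeeze": 45
}}

```text
clock: 21.75
tcp_pos: [0.5215, 0.2393, -0.0133]
tool_rot: [0.413, 3.114, 0.0]
ft_force: [-4.1, -1.8, 12.3]
grip_width: 0.0596
grip_force: 45.7
```

Emit:
{"op": "step_arm", "data": {
  "motion": [
    [[0, 0, -1.5, 0, 0.35], [0, 0, -1.5, 0, 0.35], [0, 0, 0, 0, 0.35]]
  ]
}}

```text
clock: 22.12
tcp_pos: [0.5215, 0.2393, -0.0108]
tool_rot: [0.413, 3.114, -0.0]
ft_force: [-0.3, 0.0, -1.1]
grip_width: 0.0601
grip_force: 48.5
```

```bash
python3 - <<'E'
from h import *
st()
c=grab('side'); f=c['frame'].astype(int)
for v in range(174,196): print(v,''.join('Y' if f[v,u,1]-f[v,u,0]>60 and f[v,u,2]>130 else ('#' if f[v,u].max()<60 else 'o') for u in range(234,290)))
E
```

```text
t 22.12 tcp [521.5 239.3 -10.8] yaw 164.89 zax [ 0. -0. -1.] q [-0.71  0.65  0.3   1.89 -0.3   0.65  1.07] F [-0.3  0.  -1.1] M [-0.03  0.01 -0.03] w 60.1 gf 48.5
174 ooo#####################################################
175 o####################oo#################################
176 ##################oooooo################################
177 #################ooYYYYo##########ooo###################
178 ###############ooYYYYYYoo#######ooYYYo##################
179 ##############oYYYYYYYYoo######ooYYYYo##################
180 #############oYYYYYYYYoooo#####oYYYYYYo#################
181 #############oYYYYYYooooooo####oYYYYYYo#################
182 #############oYYYYYoo##oooo####oYYYYYYo#################
183 #############oYYYYYYo##oooo####oYYYYYYo#################
184 #############oYYYYYYYoooooo####oYYYYYo##################
185 #############ooYYYYYYYYoooo####oYYYYoo##################
186 ##############oYYYYYYYYYooo####ooYYoo###################
187 ##############ooYYYYYYYYooo####oooooo###################
188 ###############ooYYYYYYYooo####oooooo###################
189 ###############oooYYYYYYoooooooooooo####################
190 ################oooYYYYYooooooooooo#####################
191 ##################oooYYYYoooooooo#######################
192 ####################oooooooooo##########################
193 ########################################################
194 ########################################################
195 ######################################################oo
```

Emit:
{"op": "step_arm", "data": {
  "motion": [
    [[0, 0, -25, 0, 0.35], [0, 0, -50, 0, 0.35], [0, 0, -50, 0, 0.35], [-9, -32, 0, 0, 0.35], [-14, -45, 0, 0, 0.35]]
  ]
}}

```text
clock: 22.8
tcp_pos: [0.5235, 0.1592, 0.1146]
tool_rot: [0.409, 3.114, 0.001]
ft_force: [1.1, -0.7, -1.1]
grip_width: 0.0597
grip_force: 49.1
```

Emit:
{"op": "step_arm", "data": {
  "motion": [
    [[-14, -45, 0, 0, 0.35], [-14, -45, 0, 0, 0.35], [-13, -44, 0, 0, 0.35], [0, 0, 0, -9.7, 0.35], [0, 0, 0, -9.7, 0.35]]
  ]
}}

```text
clock: 23.42
tcp_pos: [0.5281, 0.0183, 0.1141]
tool_rot: [0.124, -3.139, 0.0]
ft_force: [0.6, 0.2, -0.4]
grip_width: 0.0597
grip_force: 49.1
```

Emit:
{"op": "step_arm", "data": {
  "motion": [
    [[0, 0, 0, -9.7, 0.35], [0, 0, 0, -9.7, 0.35], [0, 0, 0, -9.7, 0.35], [0, 0, 0, 0, 0.35], [0, 0, 0, 0, 0.35]]
  ]
}}

```text
clock: 24.05
tcp_pos: [0.5282, 0.0188, 0.1141]
tool_rot: [0.896, -3.011, 0.0]
ft_force: [0.4, -0.8, -1.8]
grip_width: 0.06
grip_force: 49.1
```

```bash
python3 - <<'E'
from h import *
st([.5284,.0195,.07])
E
```

```text
t 24.05 tcp [528.2  18.8 114.1] yaw -146.85 zax [-0. -0. -1.] q [-0.3   0.37  0.25  1.95 -0.12  0.84  2.17] F [ 0.4 -0.8 -1.8] M [ 0.04  0.04 -0.03] w 60.0 gf 49.1
tool shift mm [-0.6  0.4 44.1]
```

Emit:
{"op": "step_arm", "data": {
  "motion": [
    [[-0.5, 0.4, 20, 0, 0.35], [0, 0, 20, 0, 0.35], [0, 0, 6, 0, 0.35], [0, 0, 0, 0, 0.35], [0, 0, 0, 0, 0.35]]
  ]
}}

```text
clock: 24.68
tcp_pos: [0.5288, 0.0195, 0.0688]
tool_rot: [-0.901, 3.009, -0.0]
ft_force: [0.1, 0.8, -0.7]
grip_width: 0.0599
grip_force: 49.1
```

```bash
python3 - <<'E'
from h import *
import m
st([.5284,.0195,.0567])
c=grab('side'); m_=m
z=robot.get_state()['tcp_pos'][2]+.0193+.0133
for r in(.0245,.027):
    a,o=m.yawscore(c,.5284,.0195,z,r,'d')
    for k in range(3): i=o[:,k].argsort()[::-1][:4]; print(r,k,a[i]+120*k,o[i,k].round(),np.median(o[:,k]).round())
E
```

```text
t 24.68 tcp [528.8  19.5  68.8] yaw -146.65 zax [ 0.001 -0.    -1.   ] q [-0.29  0.44  0.24  1.97 -0.15  0.74  2.19] F [ 0.1  0.8 -0.7] M [ 0.08 -0.02  0.01] w 59.9 gf 49.1
tool shift mm [ 0.4  0.2 12.1]
0.0245 0 [119. 118. 117. 116.] [71. 70. 69. 67.] 27.0
0.0245 1 [239. 238. 120. 121.] [75. 72. 71. 69.] 49.0
0.0245 2 [240. 241. 242. 243.] [74. 73. 71. 70.] 42.0
0.027 0 [  0. 110. 111.   1.] [79. 77. 76. 76.] 31.0
0.027 1 [239. 238. 237. 236.] [64. 64. 62. 60.] 48.0
0.027 2 [358. 359. 357. 356.] [84. 82. 80. 76.] 38.0
```

The dots read about 118°, 238° and 358°, which is 20° anticlockwise of the marks. I'll descend with force watch.

Emit:
{"op": "step_arm", "data": {
  "motion": [
    [[0, 0, 3, 0, 0.35], [0, 0, 2, 0, 0.35], [0, 0, 1, 0, 0.35], [0, 0, 0, 0, 0.35]]
  ]
}}

```text
clock: 25.22
tcp_pos: [0.5283, 0.0195, 0.062]
tool_rot: [0.902, -3.009, 0.0]
ft_force: [-0.2, 0.1, -0.6]
grip_width: 0.0595
grip_force: 49.1
```

Emit:
{"op": "step_arm", "data": {
  "motion": [
    [[0, 0, 1, 0, 0.35], [0, 0, 1, 0, 0.35], [0, 0, 0, 0, 0.35]]
  ]
}}

```text
clock: 25.6
tcp_pos: [0.5284, 0.0195, 0.06]
tool_rot: [0.902, -3.009, 0.0]
ft_force: [-0.1, -1.0, -0.4]
grip_width: 0.06
grip_force: 49.1
```

Emit:
{"op": "step_arm", "data": {
  "motion": [
    [[0, 0, 1, 0, 0.35], [0, 0, 0, 0, 0.35]]
  ]
}}

```text
clock: 25.85
tcp_pos: [0.5284, 0.0195, 0.0591]
tool_rot: [-0.902, 3.009, -0.0]
ft_force: [0.4, 0.2, -0.4]
grip_width: 0.0599
grip_force: 49.1
```

Emit:
{"op": "step_arm", "data": {
  "motion": [
    [[0, 0, 1, 0, 0.35], [0, 0, 0, 0, 0.35]]
  ]
}}

```text
clock: 26.1
tcp_pos: [0.5285, 0.0194, 0.0581]
tool_rot: [-0.902, 3.009, -0.0]
ft_force: [1.3, -0.7, -0.2]
grip_width: 0.0595
grip_force: 49.1
```

Emit:
{"op": "step_arm", "data": {
  "motion": [
    [[0, 0, 0.7, 0, 0.35], [0, 0, 0, 0, 0.35]]
  ]
}}

```text
clock: 26.35
tcp_pos: [0.5285, 0.0194, 0.0574]
tool_rot: [-0.902, 3.009, -0.0]
ft_force: [2.1, -1.9, -1.3]
grip_width: 0.0599
grip_force: 49.1
```

Emit:
{"op": "step_arm", "data": {
  "motion": [
    [[0, 0, 0.7, 0, 0.35], [0, 0, 0, 0, 0.35]]
  ]
}}

```text
clock: 26.6
tcp_pos: [0.5285, 0.0194, 0.0567]
tool_rot: [-0.902, 3.009, -0.0]
ft_force: [1.2, -2.0, -0.8]
grip_width: 0.0598
grip_force: 49.2
```

Emit:
{"op": "step_arm", "data": {
  "motion": [
    [[0, 0, 0.7, 0, 0.35], [0, 0, 0, 0, 0.35]]
  ]
}}

```text
clock: 26.85
tcp_pos: [0.5285, 0.0194, 0.0562]
tool_rot: [-0.902, 3.009, -0.0]
ft_force: [-0.6, -3.1, 5.1]
grip_width: 0.0596
grip_force: 49.7
```

The ring rests on the ribs at the expected height (reported z 56.4 against 56.7 predicted). I'll start turning clockwise.

Emit:
{"op": "step_arm", "data": {
  "motion": [
    [[0.1, -0.2, -0.4, 3, 0.35], [0, 0, 0, 4, 0.35], [0, 0, 0, 4, 0.35], [0, 0, 0, 4, 0.35], [0, 0, 0, 4, 0.35]]
  ]
}}

```text
clock: 27.48
tcp_pos: [0.5281, 0.0196, 0.0562]
tool_rot: [0.39, -3.117, -0.0]
ft_force: [-0.1, -0.4, -1.0]
grip_width: 0.0597
grip_force: 49.1
```

```bash
python3 -c "
from h import *
st()"
```

```text
t 27.48 tcp [528.1  19.6  56.2] yaw -165.73 zax [-0.001  0.    -1.   ] q [-0.35  0.47  0.31  1.98 -0.21  0.72  1.91] F [-0.1 -0.4 -1. ] M [-0.03 -0.06 -0.04] w 59.7 gf 49.1
```

Emit:
{"op": "step_arm", "data": {
  "motion": [
    [[0, 0, 0, 4, 0.35], [0, 0, 0, 4, 0.35], [0, 0, 0.1, 3, 0.35], [0, 0, 0.1, 2, 0.35]]
  ]
}}

```text
clock: 27.98
tcp_pos: [0.5282, 0.0196, 0.056]
tool_rot: [0.036, -3.141, -0.0]
ft_force: [-0.4, 0.6, -1.1]
grip_width: 0.06
grip_force: 49.1
```

```bash
python3 -c "
from h import *
st()"
```

```text
t 27.98 tcp [528.2  19.6  56. ] yaw -178.68 zax [-0.001  0.    -1.   ] q [-0.39  0.48  0.37  1.98 -0.25  0.72  1.72] F [-0.4  0.6 -1.1] M [-0.03  0.04  0.05] w 60.0 gf 49.1
```

Emit:
{"op": "step_arm", "data": {
  "motion": [
    [[0, 0, 0.2, 4, 0.35], [0, 0, 0.2, 4, 0.35], [0, 0, 0.2, 4, 0.35]]
  ]
}}

```text
clock: 28.35
tcp_pos: [0.5282, 0.0194, 0.0555]
tool_rot: [-0.294, -3.127, -0.0]
ft_force: [1.1, -0.5, -0.2]
grip_width: 0.0597
grip_force: 49.1
```

```bash
python3 -c "
from h import *
st()"
```

```text
t 28.35 tcp [528.2  19.4  55.5] yaw 169.26 zax [-0.  0. -1.] q [-0.43  0.49  0.42  1.99 -0.29  0.73  1.54] F [ 1.1 -0.5 -0.2] M [-0.04  0.02  0.02] w 59.7 gf 49.1
```

Emit:
{"op": "step_arm", "data": {
  "motion": [
    [[0, 0, 0, 4, 0.35], [0, 0, 0, 4, 0.35], [0, 0, 0, 0, 0.35]]
  ]
}}

```text
clock: 28.72
tcp_pos: [0.5282, 0.0195, 0.0555]
tool_rot: [-0.507, -3.1, 0.0]
ft_force: [-0.1, -0.6, -1.0]
grip_width: 0.06
grip_force: 49.1
```

```bash
python3 -c "
from h import *
st()"
```

```text
t 28.73 tcp [528.2  19.5  55.5] yaw 161.42 zax [-0. -0. -1.] q [-0.46  0.49  0.45  1.99 -0.32  0.73  1.43] F [-0.1 -0.6 -1. ] M [-0.04  0.07  0.02] w 60.0 gf 49.1
```

Emit:
{"op": "step_arm", "data": {
  "motion": [
    [[0, 0, 0, 4, 0.35], [0, 0, 0, 3, 0.35], [0, 0, 0, 0, 0.35]]
  ]
}}

```text
clock: 29.1
tcp_pos: [0.5283, 0.0194, 0.0555]
tool_rot: [-0.693, -3.064, 0.0]
ft_force: [0.0, 0.4, -2.7]
grip_width: 0.06
grip_force: 49.0
```

```bash
python3 -c "
from h import *
st()"
```

```text
t 29.1 tcp [528.3  19.4  55.5] yaw 154.5 zax [-0. -0. -1.] q [-0.48  0.5   0.48  1.99 -0.34  0.73  1.33] F [ 0.   0.4 -2.7] M [ 0.04 -0.04 -0.01] w 60.0 gf 49.0
```

Emit:
{"op": "step_arm", "data": {
  "motion": [
    [[0, 0, 0.17, 3, 0.35], [0, 0, 0.18, 3, 0.35], [0, 0, 0.17, 3, 0.35]]
  ]
}}

```text
clock: 29.48
tcp_pos: [0.5283, 0.0196, 0.055]
tool_rot: [-0.933, -3.0, -0.0]
ft_force: [-0.2, 1.5, -2.5]
grip_width: 0.0601
grip_force: 49.0
```

```bash
python3 -c "
from h import *
st()"
```

```text
t 29.48 tcp [528.3  19.6  55. ] yaw 145.46 zax [-0.  0. -1.] q [-0.51  0.51  0.52  1.99 -0.37  0.74  1.2 ] F [-0.2  1.5 -2.5] M [0.5  0.02 0.02] w 60.1 gf 49.0
```

Emit:
{"op": "step_arm", "data": {
  "motion": [
    [[0, 0, 0.17, 3, 0.35], [0, 0, 0.18, 3, 0.35]]
  ]
}}

```text
clock: 29.72
tcp_pos: [0.5283, 0.0197, 0.0546]
tool_rot: [-1.088, -2.947, -0.0]
ft_force: [0.8, 2.2, -1.6]
grip_width: 0.0599
grip_force: 49.0
```

```bash
python3 -c "
from h import *
st()"
```

```text
t 29.73 tcp [528.3  19.7  54.6] yaw 139.46 zax [-0.  0. -1.] q [-0.53  0.51  0.55  1.99 -0.39  0.74  1.11] F [ 0.8  2.2 -1.6] M [ 0.6  -0.    0.08] w 59.9 gf 49.0
```

Emit:
{"op": "step_arm", "data": {
  "motion": [
    [[0, 0, 0.17, 3, 0.35], [0, 0, 0.18, 3, 0.35]]
  ]
}}

```text
clock: 29.98
tcp_pos: [0.5284, 0.0199, 0.0543]
tool_rot: [-1.241, -2.886, -0.001]
ft_force: [0.6, 3.6, -1.3]
grip_width: 0.0601
grip_force: 49.1
```

```bash
python3 -c "
from h import *
st()"
```

```text
t 29.98 tcp [528.4  19.9  54.3] yaw 133.47 zax [-0.     0.001 -1.   ] q [-0.55  0.52  0.57  1.99 -0.41  0.75  1.02] F [ 0.6  3.6 -1.3] M [ 0.68 -0.05  0.08] w 60.1 gf 49.1
```

Emit:
{"op": "step_arm", "data": {
  "motion": [
    [[0.2, 0.2, 0.17, 3, 0.35], [0, 0, 0.18, 3, 0.35]]
  ]
}}

```text
clock: 30.22
tcp_pos: [0.5285, 0.0201, 0.0541]
tool_rot: [-1.39, -2.817, -0.001]
ft_force: [0.2, 3.1, 1.9]
grip_width: 0.0598
grip_force: 49.4
```

```bash
python3 -c "
from h import *
st()"
```

```text
t 30.23 tcp [528.5  20.1  54.1] yaw 127.47 zax [ 0.  0. -1.] q [-0.57  0.53  0.6   1.99 -0.43  0.75  0.94] F [0.2 3.1 1.9] M [0.53 0.09 0.2 ] w 59.8 gf 49.4
```

Emit:
{"op": "step_arm", "data": {
  "motion": [
    [[0, 0, -0.2, 2, 0.35], [0, 0, 0, 2, 0.35]]
  ]
}}

```text
clock: 30.48
tcp_pos: [0.5285, 0.0202, 0.0542]
tool_rot: [-1.489, -2.766, -0.001]
ft_force: [1.6, 5.3, -2.9]
grip_width: 0.0597
grip_force: 49.2
```

```bash
python3 -c "
from h import *
st()"
```

```text
t 30.48 tcp [528.5  20.2  54.2] yaw 123.41 zax [-0.  0. -1.] q [-0.59  0.53  0.62  1.99 -0.45  0.75  0.88] F [ 1.6  5.3 -2.9] M [ 1.16 -0.25  0.29] w 59.7 gf 49.2
```

Emit:
{"op": "step_arm", "data": {
  "motion": [
    [[0.25, 0.3, 0.12, 2, 0.35], [0, 0, 0.11, 2, 0.35]]
  ]
}}

```text
clock: 30.72
tcp_pos: [0.5286, 0.0203, 0.054]
tool_rot: [-1.586, -2.711, -0.0]
ft_force: [0.5, 5.8, -1.3]
grip_width: 0.0602
grip_force: 49.5
```

```bash
python3 -c "
from h import *
st()"
```

```text
t 30.73 tcp [528.6  20.3  54. ] yaw 119.34 zax [-0.  0. -1.] q [-0.6   0.54  0.63  1.99 -0.46  0.76  0.82] F [ 0.5  5.8 -1.3] M [1.12 0.03 0.38] w 60.2 gf 49.5
```

Torque while turning is 0.38 N m, so about 10–12 N on the glass. The rotation since first contact, 8–14°, gives 14–24 N. Both lie inside the snug range, so I'll stop, release and retreat.

Emit:
{"op": "step_arm", "data": {
  "motion": [
    [[0, 0, 0, 0, 0.35], [0, 0, 0, 0, 0.45], [0, 0, 0, 0, 0.6], [0, 0, 0, 0, 0.8], [0, 0, 0, 0, 0.8]]
  ]
}}

```text
clock: 31.35
tcp_pos: [0.5286, 0.0197, 0.0541]
tool_rot: [1.586, 2.712, -0.0]
ft_force: [-0.6, -0.6, -1.0]
grip_width: 0.0767
grip_force: 0.0
```

Emit:
{"op": "step_arm", "data": {
  "motion": [
    [[0, 0, -5, 0, 0.8], [0, 0, -20, 0, 0.8], [0, 0, -50, 0, 0.8], [0, 0, -50, 0, 0.8], [0, 50, 0, 0, 0.8]]
  ]
}}

```text
clock: 31.98
tcp_pos: [0.5736, 0.0434, 0.1857]
tool_rot: [1.587, 2.706, 0.011]
ft_force: [0.7, 1.2, 0.2]
grip_width: 0.0771
grip_force: 0.0
```

Emit:
{"op": "step_arm", "data": {
  "motion": [
    [[0, 50, 0, 0, 0.8], [0, 50, 0, 0, 0.8], [0, 50, 0, 0, 0.8], [0, 0, 0, 0, 0.8], [0, 0, 0, 0, 0.8]]
  ]
}}

```text
clock: 32.6
tcp_pos: [0.7025, 0.1174, 0.18]
tool_rot: [1.586, 2.711, -0.001]
ft_force: [-0.6, -0.1, -0.1]
grip_width: 0.0772
grip_force: 0.0
```

```bash
python3 - <<'E'
from h import *
import m
st()
for n in('top','side'):
    c=grab(n); f=c['frame'].astype(int)
    h=cv2.cvtColor(c['frame'],cv2.COLOR_BGR2HSV); u,v=proj(c,[[.5285,.0195,.0865]])[0].astype(int); r=24
    mk=np.zeros(h.shape[:2],np.uint8); mk[v-r:v+r,u-r:u+r]=cv2.inRange(h,(20,120,120),(35,255,255))[v-r:v+r,u-r:u+r]
    print(n,(u,v))
    for y in range(v-18,v+20,1 if n=='side' else 2): print(y,''.join('Y' if f[y,x,1]-f[y,x,0]>70 and f[y,x,1]>150 else ('#' if f[y,x].max()<60 else ('W' if f[y,x].min()>150 else '.')) for x in range(u-24,u+24)))
    for z in(.085,.087,.089):
        a,o=m.yawscore(c,.5285,.0195,z,.0265,'d'); s=np.sort(o,1)[:,1:].sum(1); k=s.argsort()[::-1][:4]; print(z,a[k],s[k].round(),np.median(s).round())
E
```

```text
t 32.6 tcp [702.5 117.4 180. ] yaw 119.34 zax [ 0.    -0.001 -1.   ] q [-0.63  0.69  0.67  1.41 -0.44  1.19  0.61] F [-0.6 -0.1 -0.1] M [-0.01  0.04 -0.03] w 77.2 gf 0.0
top (np.int64(307), np.int64(213))
195 .Y.......Y..Y...................................
197 ................................................
199 ................................................
201 ...................YYYYYYYYYYYYY................
203 ................YYYYYYYYYYYYYYYYYYY.............
205 ..............YYYYYYYYYYYYYYYYYYYYYYY.###.......
207 .............YYYYYYYWWWWWWWWWWYYYYYYYY.###......
209 ............YYYYYYWWWWWWWWWWWWWWYYYYYYY.###.....
211 ...........YYYYYYYWWWWWWWWWWWWWWWYYYYYY.####....
213 ...........YYYYYYWWWWWWWWWWWWWWWWYYYYYYY.###....
215 ........W..YYYYYYWWWWWWWWWWWWWWWWYYYYYY..###....
217 Y.Y...WWWW.YYYYYYYWWWWWWWWWWWWWWYYYYYYY.####....
219 YY.....WW...YYYYYYYWWWWWWWWWWWWYYYYYYY..####....
221 .............YYYYYYYYYWWWWWWYYYYYYYYY..####.....
223 ..............YYYYYYYYYYYYYYYYYYYYYY..#####.....
225 YY..Y............YYYYYYYYYYYYYYYYY...####.......
227 YYYYYYY........##...YYYYYYYYYY.........#...
[... 1752 characters left out ...]
.............Y...
208 .........####........................####..Y..Y.
209 .........#####.....................######..YY..Y
210 .........#######..................#######..YY.Y.
211 .........#########..............#########.....YY
212 .........############......##############.......
213 ..........##############################........
214 ..........##############################.......Y
215 ..........#############################.........
216 ............#######...#################.........
217 .............######...################..........
0.085 [29. 28. 27. 26.] [139. 139. 138. 137.] 68.0
0.087 [25. 24. 26. 27.] [166. 165. 164. 161.] 62.0
0.089 [24. 23. 25. 22.] [157. 157. 152. 147.] 76.0
```

```bash
python3 -c "
from h import *
print(robot.job_done())"
```

```text
the job is handed in; nothing more can be done
None
```

The job is handed in: the lens lies flat in the cell, dome up, and the 62 mm ring is screwed down to an estimated 10–24 N on the glass (snug is 3–30 N), with the arm clear at 32.6 s; no verdict was returned.

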